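# Close the tile tub: lid home, clips down

## Robot

A 6-joint arm with a two-finger parallel gripper is mounted at the origin on the work surface. World frame = base frame: x ahead of the robot, y to its left, z up, the work surface at z = 0. Lengths are in mm, angles in degrees, forces in N, time in s.
With the tool pointing down it reaches from about 300 to 850 mm from the base axis. Payload 4.2 kg.
Tool frame: the origin (TCP) lies midway between the tips of the shut fingers; the grasp point (between the pads) lies 19 mm behind it; y points along the fingers, z is the direction in which the jaws open and shut, and the axes are right-handed (so a half turn about y gives the same grasp; the last joint's range is limited). The gripper opens to 91 mm and grips with 3 to 60 N. Pads are 32 mm wide; open, the fingers measure 118 mm over their backs; the gripper's body (76 mm by 178 mm) begins 60 mm behind the grasp point.
Start: joints at [-71.448, 18.312, 89.639, -0, 72.044, -1.146], TCP at [193.818, -541.369, 183.876] pointing down, gripper open.
Joint ranges: [-177.97, 177.97], [-48.28, 115.42], [12.27, 149.76], [-77.06, 257.06], [2.81, 150.46], [-146.56, 146.56]. Speed limits (degrees/s): [147.25, 147.25, 180, 180, 180, 180].

## Interface

Orientations are given as [roll, pitch, yaw] about the fixed x, y, z axes, in that order (R = Rz(yaw) Ry(pitch) Rx(roll)).
In Python, from workcell import env gives the robot as it stands.
- The arm moves only by the shell command python3 -m handwheel 'ROWS' [FORCE]. ROWS is JSON, a list of rows, each a list of 3 entries, a list of its own where there are three numbers: the opening, from 0 (shut) to 1 (fully open), then the shift along the tool's x, y, z in mm, then the turn, a rotation vector about the tool's x, y, z in degrees. A call has exactly 10 rows; each row shifts and turns the commanded pose from where the row before left it, along the tool's axes as they then stand; what a row does not reach is not made up. A row lasts 1/12 s, in which the tool goes at most 41.7 mm and 7.16 degrees, less where a joint would pass 70% of its speed; a pose out of reach is approached as far as the arm can. A call is refused whole if a number of a shift passes 41.7 or a number of a turn 7.16, either way. A call with a gripper value outside its range is refused whole. The fingers move at their own pace and stop on an object; FORCE is the grip in N (left out, the last holds). Time passes only in rows, so rows that do not move let the fingers close, or fill a call up. It gives the time, the measured TCP pose, the force and the opening at its end, in the units of the state.
- env.state(): the state, without advancing time (a new reading comes with each control period).
- env.grab_frame(name): name is "scene" or "top" or "wrist"; returns the picture (480x640x3 uint8, red, green, blue); there is no depth.
- env.camera_info(name): a dict with "fx", "fy", "cx", "cy" (pixels), "camera_from_world" (4x4, takes a point from world to camera coordinates); the wrist camera has in their place "mount" (4x4, takes a point from camera to tool coordinates, whose origin is the TCP and whose axes are the tool frame's). Camera axes: x right, y down, z forward; pixel columns grow to the right and rows downward; lengths in mm; the calibration is good to about 2 mm. The wrist camera is an equidistant fisheye: a pixel r from the principal point sees the ray r / f radians off the axis. A picture is of the moment at which its call begins: read the wrist's pose just before it. camera_info takes no time and is no camera call.
- env.job_done(): hands the job in, once; it reports no verdict.
Trained networks look in the newest picture that a camera, given by its name, has taken for a name from the list of things; names that differ only in an ending like _2 or _b are one class to them, and where a whole thing is asked for, a point or a joint stands for the part that bears it (a point fixed in the world has none). Each returns a list of dicts, best first, with "p" (0 to 1); they miss things now and then, are a little off and sometimes report something else, mostly with a low value. They report only what shows in the picture. A call takes as long as a camera call. They do not tell look-alikes from the thing itself.
- env.masks_of(camera, label): "region" (480x640 bool, what is visible of it) and "location" ([column, row] in pixels, amid what is visible of it).
The state is a dict: "time_s": time; "qpos": joint angles; "qvel": joint speeds; "effort": joint torques, N m; "ee_pos": TCP position; "ee_rot": TCP orientation; "force": force on the tool from outside, world axes, zero at the start; "torque": the same for the moment, N m; "gripper_width": finger opening in mm.
Only numpy, scipy, OpenCV 4.12 (cv2) and the standard library are available. Lean on these libraries where they do the work, as an engineer would, in place of code of your own. Each camera call takes 0.05 s, during which the arm holds its last target.

## Task

Take the blue lid out of the wooden rack and lay it on the sloped rest, let go, then take it by its white handle and set it on the grey tub. Press it down until both ends are fully home while both red clips are still up, and only then fold the two clips down flat over the lid. Leave the other things on the table where they are.

Things in the scene. Friction and masses are not known exactly. Their poses are not given: they have to be found in the camera images.
- lid_centre (a point): Centre of the slab of the loose blue lid (0.25 kg). Axes: x along its 176 mm length, y along its 128 mm width, z out of its top. The slab is 20 mm thick: plate 176 x 128 mm from z +2 to +10 mm, below it a plug 144 x 102 mm from z -10 to +2. It starts on one long edge in the rack, where its free upper long edge can be pinched across the 20 mm. Half a turn about z leaves it the same.
- lid_handle (a point): Middle of the lid's white bar handle, 39 mm above lid_centre along the lid's z (axes as lid_centre). The bar is 70 mm long along the lid's x, 18 mm wide in y and 14 mm thick in z, with 22 mm of free space between it and the plate; posts under it at x = +/-30 mm.
- rack: Fixed pale wooden rack, origin under its centre, base 90 x 210 x 12 mm. It holds the lid upright in its middle plane between pairs of posts 70 mm high near both ends (y = +/-74 mm); the lid's lower edge stands at 12 mm, its upper long edge 140 mm above the table. The handle points to the rack's front, its own -x side. z is up.
- rest: Fixed brown wooden rest, origin under its centre, base 130 x 190 x 10 mm, front at its own -x. Two rails (30 mm wide at y = +/-68 mm, open between) slope up at 45 degrees from front to back, 90 mm long, with lips 22 mm tall at the lower front end.
- rest_seat (a point): Where lid_centre comes when the lid lies on the rest: 12 mm in front of the rest's origin, 82 mm up. Axes as rest. The lid lies plug down on the rails, handle up and towards the front, its length along the rest's y, its lower long edge against the lips; its upper edge stands free above the rails.
- tub: Fixed grey tub of tiles, origin under its centre, 168 mm long (x), 120 mm wide (y), rim 80 mm high, opening 152 x 110 mm (4 mm play round the lid's plug). The lid goes on lengthwise, either way round. White seal strips on the rim's short ends hold a freshly placed lid 8 mm too high: lid_centre at 86 mm above the origin; fully home it is at 78 mm, the plate's top at 88 mm.
- seal_a (a joint): Seal strip on the tub's +x end: 0 = standing up 8 mm, 0.008 m = pressed fully down. It takes about 9 N at that end, and it stays where it is pushed.
- seal_b (a joint): The same strip on the tub's -x end.
- clip_a (a joint): Red clip flap hinged on the tub's +x end: 0 rad = folded down flat over the lid's edge, pi/2 = upright, more = leaning outward. A plate 40 mm long, 60 mm wide, 5 mm thick; hinge line along the tub's y at x = +95 mm, 89 mm above the table; folded it reaches inward over the lid. Friction (about 1.5 N at the tip) keeps it where it is left; no spring.
- clip_b (a joint): The same flap on the tub's -x end, hinge line at x = -95 mm, folding inward (towards +x).
- clip_a_tip (a point): Middle of the free edge of flap a, 40 mm from its hinge.
- clip_b_tip (a point): Middle of the free edge of flap b, 40 mm from its hinge.
- rolling_pin: Bystander, to be left in place: wooden rolling pin, 280 mm long, 44 mm thick; origin under its centre.
- round_cover: Bystander, to be left in place: round blue plastic pot cover lying flat, 110 mm across, 12 mm high; origin under its centre.
- red_jar: Bystander, to be left in place: small red jar, 48 mm across, 45 mm high; origin under its centre.
- slip_cup: Bystander, to be left in place: blue ceramic cup, 72 mm across, 75 mm high; origin under its centre.
- green_cutter: Bystander, to be left in place: green ring-shaped cutter, 76 mm across, 22 mm high; origin under its centre.
- wood_slat: Bystander, to be left in place: pale wooden slat lying flat, 240 x 30 x 10 mm; origin under its centre.
- yellow_tool: Bystander, to be left in place: yellow modelling tool lying flat, 186 mm long, 9 mm high; origin under its centre.
Not all that is in view belongs to the job. There is more than one size of the part that bears lid_centre; the job needs the largest.

How it is judged (in metres and radians):
On the way, in this order (a step that is already met when the one before it is completed fails the run):
1. the lid lies on the sloped rest, handle up, and is let go (distance between lid_centre and rest_seat below 0.025 m and angle between lid_centre's own z axis and vertical between 0.6 and 0.97 rad and contact force between lid and the fingers below 0.05 N), for 0.2 s.
2. the lid is on the tub with both ends pressed fully home, and both clips are still up (horizontal distance between lid_centre and tub below 0.008 m and z of lid_centre in the frame of tub below 0.0805 m and angle between lid_centre's own z axis and vertical below 0.03 rad and angle between the x axis of lid_centre and the x axis of tub, either way round below 0.12 rad and value of joint each of seal_a, seal_b above 0.006 m and value of joint each of clip_a, clip_b above 1 rad), for 0.1 s.
At the end, for the whole second after the job is handed in: The lid is fully home on the tub and at rest: lid centre within 8 mm of the tub's centre line, at most 2.5 mm above its lowest position, level within 0.03 rad and lengthwise within 0.12 rad; both seal strips are pressed down at least 6 of their 8 mm; both clips are folded to within 0.15 rad of flat (horizontal distance between lid_centre and tub below 0.008 m and z of lid_centre in the frame of tub below 0.0805 m and angle between lid_centre's own z axis and vertical below 0.03 rad and angle between the x axis of lid_centre and the x axis of tub, either way round below 0.12 rad and value of joint each of seal_a, seal_b above 0.006 m and value of joint each of clip_a, clip_b below 0.15 rad and linear speed of lid below 0.02 m/s); the robot touches nothing.
It fails at once if a bystander is moved more than 30 mm (distance of any of rolling_pin, round_cover, red_jar, slip_cup, green_cutter, wood_slat, yellow_tool from where it was at the start of the episode above 0.03 m).
It also fails if it takes over 70 s, if anything falls off the work surface, if the arm or the gripper's body presses on something with over 40 N, if the wrist force passes 120 N, or if a joint passes its speed limit or range.

## Working session

There is one attempt and no reset: what is moved stays moved. The work goes in short steps, Python scripts to look and compute and a shell command to move; the robot and the scene stay as the last step left them, time stands still between calls to the robot, and variables do not carry over. Pictures are saved under pics/ and viewed, and the job is handed in when it is done.

```bash
ls; mkdir -p pics
python3 - <<'E'
from workcell import env
import cv2
print(env.state())
for n in ["scene","top","wrist"]:
    f=env.grab_frame(n); cv2.imwrite(f"pics/a_{n}.png",f[:,:,::-1])
    c=env.camera_info(n); print(n,c)
E
```

```text
pics
{'time_s': 0.0, 'qpos': array([-7.14473683e+01,  1.83494935e+01,  8.97075950e+01, -1.61782057e-03,
        7.20445340e+01, -1.14547480e+00]), 'qvel': array([-0.0162668 ,  0.01918152, -0.02538262, -0.01640958, -0.0170726 ,
       -0.03677045]), 'effort': array([ 1.39592303e-03, -4.12456834e+01, -2.31975800e+01,  7.30003905e-02,
        4.57438873e-02, -1.51195741e-04]), 'ee_pos': array([ 193.62392364, -540.80649629,  183.03381461]), 'ee_rot': array([-9.01016330e+01,  4.93700060e-04, -1.60301394e+02]), 'force': array([0.00613706, 0.18592462, 0.16573604]), 'torque': array([0.01618659, 0.00721874, 0.03253025]), 'gripper_width': 91.24311255301903}
scene {'fx': 571.7952367295059, 'fy': 571.7952367295059, 'cx': 316.8090373588147, 'cy': 236.72473532310727, 'camera_from_world': array([[-9.41310608e-02,  9.95534192e-01, -7.14247829e-03,
         2.96798975e+01],
       [ 5.21183594e-01,  4.31644206e-02, -8.52352330e-01,
        -1.80903334e+02],
       [-8.48237587e-01, -8.39553715e-02, -5.22919201e-01,
         1.75236275e+03],
       [ 0.00000000e+00,  0.00000000e+00,  0.00000000e+00,
 
[... 254 characters left out ...]
2237e-01, -1.75055769e-02, -1.12369882e-01,
         5.10317427e+02],
       [ 1.12189914e-01,  1.09472523e-02, -9.93626480e-01,
         1.76185877e+03],
       [ 0.00000000e+00,  0.00000000e+00,  0.00000000e+00,
         1.00000000e+00]])}
wrist {'fx': 371.64829954431775, 'fy': 371.64829954431775, 'cx': 319.0810679079591, 'cy': 239.028253713305, 'mount': array([[-4.84853595e-04,  9.58718156e-01,  2.84357632e-01,
        -8.07255249e+01],
       [-1.04136645e-03, -2.84357996e-01,  9.58717605e-01,
        -2.01352058e+02],
       [ 9.99999340e-01,  1.68717179e-04,  1.13624892e-03,
         3.35829291e-01],
       [ 0.00000000e+00,  0.00000000e+00,  0.00000000e+00,
         1.00000000e+00]])}
```

View pics/a_scene.png

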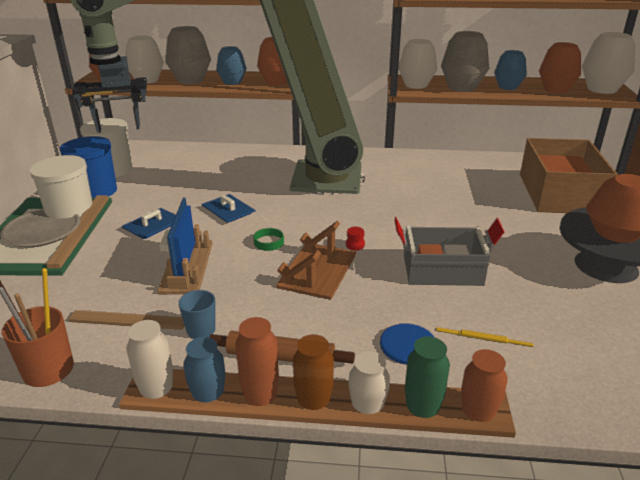

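View pics/a_top.png

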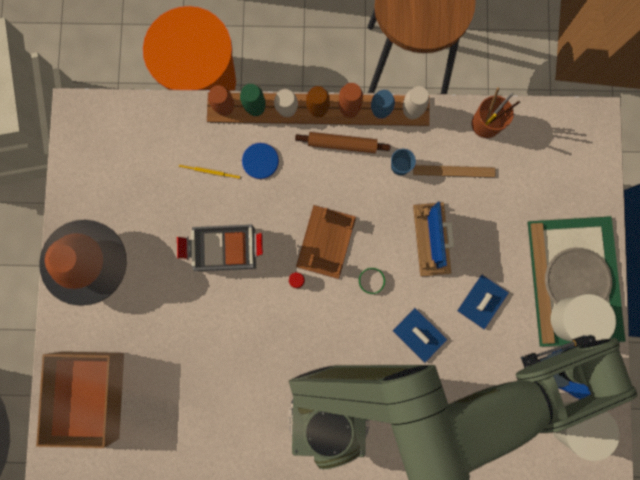

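View pics/a_wrist.png

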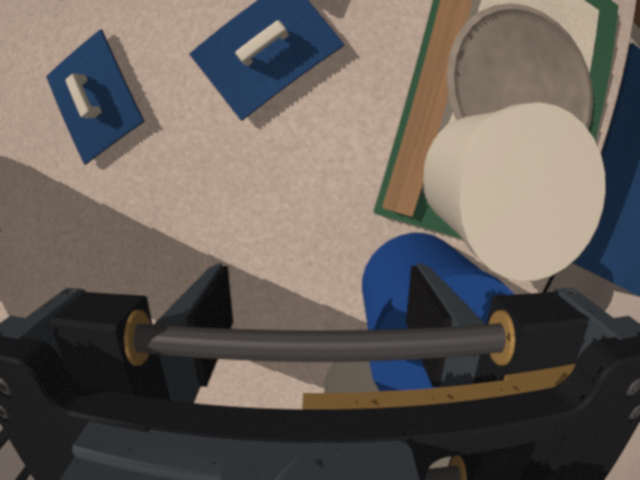

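```bash
python3 - <<'E'
import cv2,numpy as np
s=cv2.imread('pics/a_scene.png');t=cv2.imread('pics/a_top.png')
def c(im,x,y,w,h,k,n): cv2.imwrite(n,cv2.resize(im[y:y+h,x:x+w],None,fx=k,fy=k,interpolation=cv2.INTER_CUBIC))
c(t,400,190,66,100,6,'pics/b_rack_t.png')
c(t,285,190,90,110,5,'pics/b_rest_t.png')
c(t,170,210,110,75,7,'pics/b_tub_t.png')
c(s,150,190,80,110,5,'pics/b_rack_s.png')
c(s,265,210,110,95,6,'pics/b_rest_s.png')
c(s,385,205,130,90,6,'pics/b_tub_s.png')
E
python3 - <<'E'
import cv2,numpy as np
def pad(im,H): return cv2.copyMakeBorder(im,0,H-im.shape[0],0,4,cv2.BORDER_CONSTANT)
a=[cv2.imread(f'pics/b_{n}.png') for n in('rack_t','rest_t')]
b=[cv2.imread(f'pics/b_{n}.png') for n in('rack_s','rest_s')]
for k,l in(('1',a),('2',b)):
    H=max(i.shape[0] for i in l); im=np.hstack([pad(i,H) for i in l]); print(im.shape); cv2.imwrite(f'pics/c{k}.png',im[:600,:1100])
E
```

```text
(600, 854, 3)
(570, 1068, 3)
```

View pics/b_rack_t.png

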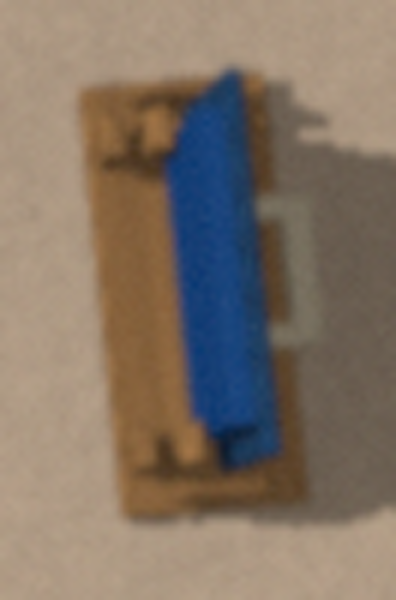

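View pics/b_rest_t.png

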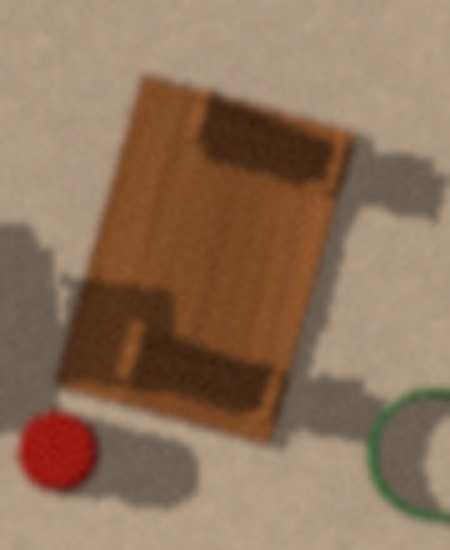

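View pics/b_tub_t.png

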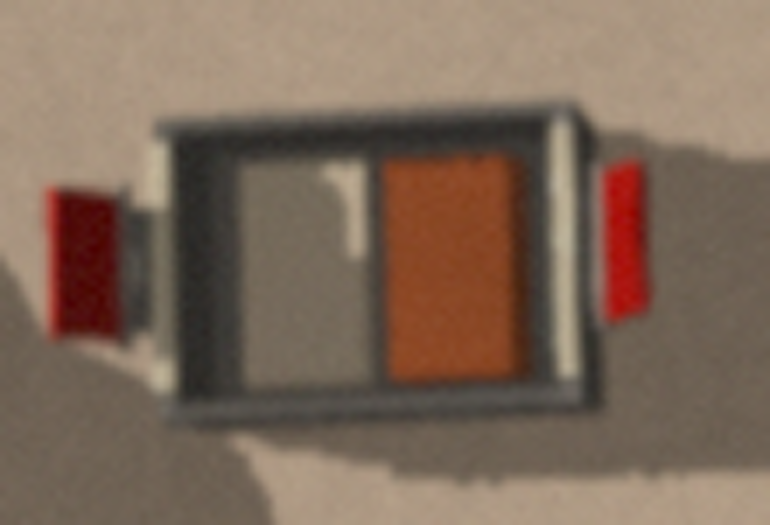

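View pics/b_rack_s.png

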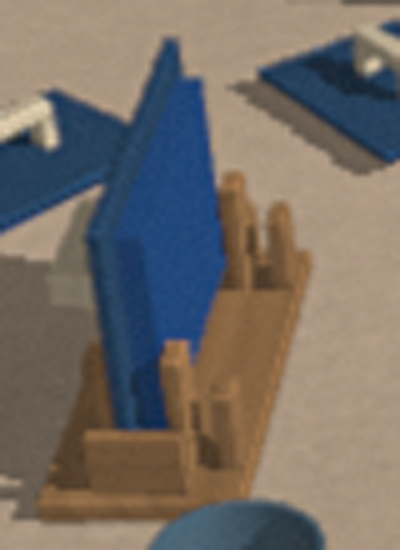

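View pics/b_rest_s.png

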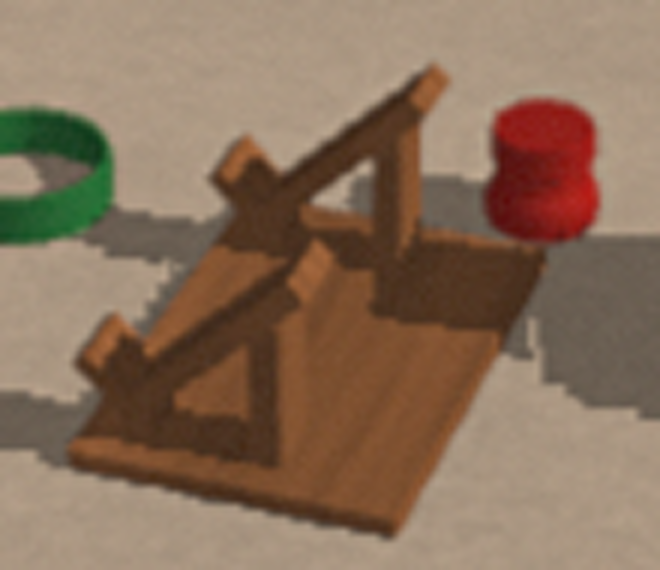

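View pics/b_tub_s.png

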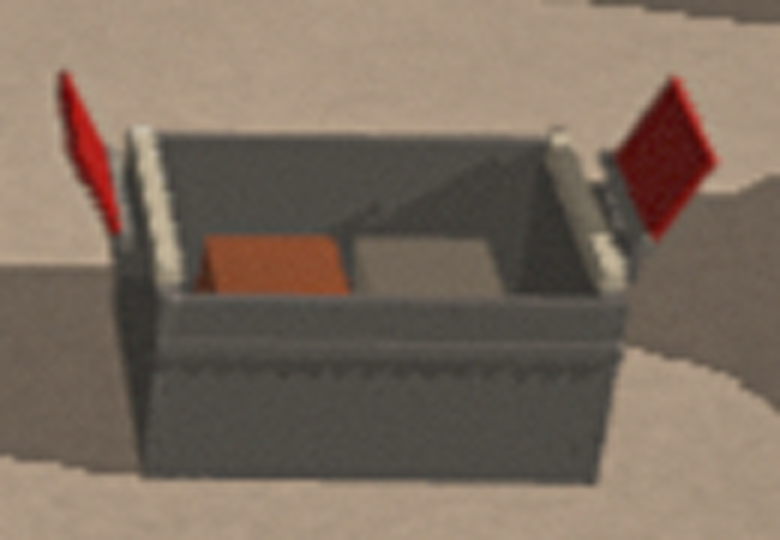

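```bash
cat > h.py <<'E'
from workcell import env
import numpy as np, cv2
from scipy.spatial.transform import Rotation as R
from scipy.optimize import least_squares
def proj(name,P,st=None):
    c=env.camera_info(name);P=np.atleast_2d(P)
    if name!='wrist':
        M=c['camera_from_world'];Q=P@M[:3,:3].T+M[:3,3]
        return np.c_[c['fx']*Q[:,0]/Q[:,2]+c['cx'],c['fy']*Q[:,1]/Q[:,2]+c['cy']]
    st=st or env.state()
    Rt=R.from_euler('xyz',st['ee_rot'],degrees=True).as_matrix()
    m=c['mount'];Q=((P-st['ee_pos'])@Rt-m[:3,3])@m[:3,:3]
    th=np.arctan2(np.hypot(Q[:,0],Q[:,1]),Q[:,2]);u=Q[:,:2]/np.maximum(np.hypot(Q[:,0],Q[:,1]),1e-9)[:,None]
    return u*th[:,None]*c['fx']+[c['cx'],c['cy']]
def w(p,P): # planar pose
    a=np.radians(p[2]);P=np.atleast_2d(np.array(P,float));c,s=np.cos(a),np.sin(a)
    return np.c_[p[0]+c*P[:,0]-s*P[:,1],p[1]+s*P[:,0]+c*P[:,1],P[:,2]]
def fit(obs,p0,st=None):
    # obs: list (cam, [X], [uv])
    f=lambda p:np.concatenate([(proj(c,w(p,[X]),st)[0]-uv) for c,X,uv in obs])
    r=least_squares(f,p0,loss='soft_l1',x_scale=[1,1,.3]);return r.x,f(r.x).reshape(-1,2)
def crop(im,x,y,ww,hh,k,n):
    cv2.imwrite(n,cv2.resize(im[y:y+hh,x:x+ww,::-1],None,fx=k,fy=k,interpolation=cv2.INTER_CUBIC))
E
cat > m1.py <<'E'
from h import *
np.set_printoptions(precision=2,suppress=True)
T=lambda x,y,k,ox,oy:np.array([x/k+ox,y/k+oy])-0.5+0.5/k
rt=lambda x,y:T(x,y,5,285,190); rs=lambda x,y:T(x,y,6,265,210)
o=[('top',[65,95,10],None)]
# rest: x->+y world, y->-x world (down in top)
rest=[('top',[65,-95,10],rt(145,75)),('top',[-65,-95,10],rt(355,130)),('top',[-65,95,10],rt(275,443)),('top',[65,95,10],rt(58,385)),
 ('scene',[65,95,10],rs(545,252)),('scene',[65,-95,10],rs(393,518)),('scene',[-65,-95,10],rs(72,445))]
p,e=fit(rest,[480,0,75]);print('rest',p);print(e)
kt=lambda x,y:T(x,y,6,400,190); ks=lambda x,y:T(x,y,5,150,190)
rack=[('top',[45,-105,12],kt(80,88)),('top',[-45,-105,12],kt(268,72)),('top',[-45,105,12],kt(308,495)),('top',[45,105,12],kt(125,515)),
 ('scene',[45,105,12],ks(310,252)),('scene',[45,-105,12],ks(243,497)),('scene',[-45,-105,12],ks(42,497))]
p,e=fit(rack,[480,-180,90]);print('rack',p);print(e)
tt=lambda x,y:T(x,y,7,170,210); ts=lambda x,y:T(x,y,6,385,205)
tub=[('top',[84,-60,80],tt(158,120)),('top',[-84,-60,80],tt(578,103)),('top',[-84,60,80],tt(602,405)),('top',[84,60,80],tt(165,425)),
 ('scene',[-84,-60,0],ts(145,476)),('scene',[84,-60,0],ts(597,483)),('scene',[-84,-60,80],ts(158,297)),('scene',[84,-60,80],ts(630,300))]
p,e=fit(tub,[480,150,90]);print('tub',p);print(e)
E
python3 m1.py
```

```text
rest [497.    17.49  75.85]
[[-0.39 -0.42]
 [ 0.72  0.12]
 [-0.27  0.67]
 [-0.42  0.43]
 [ 0.   -0.64]
 [ 0.54  0.52]
 [-1.67  0.99]]
rack [ 510.09 -288.07   96.15]
[[-0.23 -0.08]
 [-0.74 -0.16]
 [ 0.65  1.29]
 [-0.08  0.75]
 [ 0.43 -0.55]
 [ 0.06  1.13]
 [-1.04  1.69]]
tub [467.65 305.46  94.11]
[[-0.48  0.86]
 [-0.48  0.06]
 [-2.18 -0.23]
 [-0.22  0.16]
 [-0.68  0.54]
 [-0.53 -0.06]
 [-0.03  0.51]
 [-0.65  0.51]]
```

```bash
cat > ov.py <<'E'
from h import *
REST=[497,17.5,75.85];RACK=[510.1,-288,96.15];TUB=[467.7,305.5,94.1]
def box(a,b):
    P=np.array([[x,y,z] for x in(a[0],b[0]) for y in(a[1],b[1]) for z in(a[2],b[2])],float)
    E=[(i,j) for i in range(8) for j in range(i) if bin(i^j).count('1')==1];return P,E
LID=[box((-88,-64,2),(88,64,10)),box((-72,-51,-10),(72,51,2)),box((-35,-9,32),(35,9,46))]
def lidw(c,Rm): return [(P@Rm.T+c,E) for P,E in LID]
def lid_in_rack(p=RACK):
    a=np.radians(p[2]);x=np.array([np.cos(a),np.sin(a),0]);y=np.array([-x[1],x[0],0])
    z=-x;yy=np.array([0,0,1.]);xx=np.cross(yy,z)
    return np.array([p[0],p[1],76.]),np.c_[xx,yy,z]
def draw(im,cam,objs,st=None,col=(0,255,0),k=4,crop=(0,0,160,120)):
    x,y,ww,hh=crop
    I=cv2.resize(im[y:y+hh,x:x+ww,::-1],None,fx=k,fy=k,interpolation=cv2.INTER_CUBIC)
    for P,E in objs:
        u=(proj(cam,P,st)+.5-[x,y])*k
        for i,j in E: cv2.line(I,tuple(int(v) for v in u[i]),tuple(int(v) for v in u[j]),col,1,cv2.LINE_AA)
    return I
E
python3 - <<'E'
from ov import *
t=cv2.imread('pics/a_top.png')[:,:,::-1];s=cv2.imread('pics/a_scene.png')[:,:,::-1]
L=lidw(*lid_in_rack())
rk=box((-45,-105,0),(45,105,12));rk=(w(RACK,rk[0]),rk[1])
a=draw(t,'top',L+[rk],k=5,crop=(395,190,75,100));b=draw(s,'scene',L+[rk],k=5,crop=(145,190,80,100))
cv2.imwrite('pics/d1.png',np.hstack([a,b]))
E
```

```text
(no output)
```

View pics/d1.png

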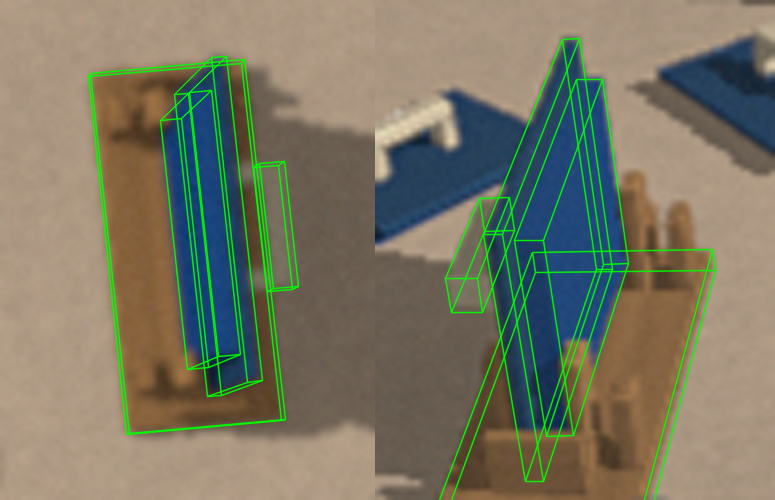

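```bash
cat > wr.py <<'E'
import numpy as np
from scipy.spatial.transform import Rotation as R
def wrist(toolR,j1,phi):
    # toolR columns tool x,y,z ; flange z=tool y, flange x=-tool z, flange y= z x x
    F=np.c_[-toolR[:,2],np.cross(toolR[:,1],-toolR[:,2]),toolR[:,1]]
    A=R.from_euler('z',j1,degrees=True)*R.from_euler('y',phi,degrees=True)
    e=(A.inv()*R.from_matrix(F)).as_euler('ZYZ',degrees=True); return e
def unit(yaw): a=np.radians(yaw);return np.array([np.cos(a),np.sin(a),0])
Z=np.array([0,0,1.])
if __name__=='__main__':
    np.set_printoptions(precision=1,suppress=True)
    def show(n,y,z,j1,phis=(95,110,125)):
        T=np.c_[np.cross(y,z),y,z]
        for p in phis: print(n,p,wrist(T,j1,p))
    show('start',-Z,unit(-70.3),-71.45,(108,))
    show('pick',-Z,unit(-83.85),-29.5)
    show('pick2',-Z,unit(96.15),-29.5)
    rx=unit(75.85);s=.5**.5
    show('restA',(-rx-Z)*s,(-rx+Z)*s,22)
    show('restB',(-rx-Z)*s,-(-rx+Z)*s,22)
    show('handA',(rx-Z)*s,(rx+Z)*s,-25)
    show('handB',(rx-Z)*s,-(rx+Z)*s,-25)
    show('tubA',-Z,unit(4.1),33)
    show('tubB',-Z,unit(184.1),33)
E
python3 wr.py
```

```text
start 108 [ 0.  72.  -1.2]
pick 95 [-0.  85.  54.3]
pick 110 [ 0.  70.  54.4]
pick 125 [-0.  55.  54.3]
pick2 95 [   0.    85.  -125.7]
pick2 110 [   0.    70.  -125.7]
pick2 125 [   0.    55.  -125.7]
restA 95 [-37.6 110.7 120.7]
restA 110 [-35.3  98.6 129.9]
restA 125 [-34.9  86.3 138.5]
restB 95 [-37.6 110.7 -59.3]
restB 110 [-35.3  98.6 -50.1]
restB 125 [-34.9  86.3 -41.5]
handA 95 [  44.1   94.1 -101.2]
handA 110 [  44.4   83.3 -111.7]
handA 125 [  46.7   72.7 -122.6]
handB 95 [44.1 94.1 78.8]
handB 110 [44.4 83.3 68.3]
handB 125 [46.7 72.7 57.4]
tubA 95 [ 0.  85.  28.9]
tubA 110 [ 0.  70.  28.9]
tubA 125 [ 0.  55.  28.9]
tubB 95 [   0.    85.  -151.1]
tubB 110 [   0.    70.  -151.1]
tubB 125 [   0.    55.  -151.1]
```

```bash
cat > pl.py <<'E'
from h import *
from wr import unit,Z
np.set_printoptions(precision=2,suppress=True)
def mat(y,z): return np.c_[np.cross(y,z),y,z]
def cur(st=None):
    st=st or env.state();return st['ee_pos'].copy(),R.from_euler('xyz',st['ee_rot'],degrees=True)
def plan(p1,R1,c=None,vmax=38,wmax=6.9,n=None):
    p0,R0=c or cur(); R1=R1 if isinstance(R1,R) else R.from_matrix(R1)
    rv=(R0.inv()*R1).as_rotvec(degrees=True); d=R0.inv().apply(np.array(p1)-p0)
    N=n or max(1,int(np.ceil(max(np.abs(rv).max()/wmax,np.linalg.norm(rv)/7.1,np.linalg.norm(d)/vmax))))
    while True:
        r=R.from_rotvec(rv/N,degrees=True)
        M=sum((np.linalg.matrix_power(r.as_matrix(),k) for k in range(N)),np.zeros((3,3)))
        t=np.linalg.solve(M,d)
        if np.linalg.norm(t)<=41 or n: break
        N+=1
    print('N',N,'shift',t.round(2),'turn',(rv/N).round(3),' total d',d,'rv',rv)
E
python3 - <<'E'
from pl import *
p,r=cur();print(p)
plan([460,-300,260],mat(-Z,unit(96.15)))
E
```

```text
[ 193.66 -540.95  183.19]
N 25 shift [-11.3   -3.08  17.7 ] turn [ 0.   -6.66 -0.01]  total d [-331.97  -76.61 -137.2 ] rv [   0.01 -166.45   -0.12]
```

```bash
python3 -m handwheel '[[1,[0,-40,0],[0,0,0]],[1,[0,-40,0],[0,0,0]],[1,[-30,0,15],[0,0,0]],[1,[-30,0,15],[0,-6.66,0]],[1,[0,0,0],[0,-6.66,0]],[1,[0,0,0],[0,-6.66,0]],[1,[0,0,0],[0,-6.66,0]],[1,[0,0,0],[0,-6.66,0]],[1,[0,0,0],[0,-6.66,0]],[1,[0,0,0],[0,-6.66,0]]]' 20 && python3 -m handwheel '[[1,[0,0,0],[0,-7,0]],[1,[0,0,0],[0,-7,0]],[1,[0,0,0],[0,-7,0]],[1,[0,0,0],[0,-7,0]],[1,[0,0,0],[0,-7,0]],[1,[0,0,0],[0,-7,0]],[1,[0,0,0],[0,-7,0]],[1,[0,0,0],[0,-7,0]],[1,[0,0,0],[0,-7,0]],[1,[0,0,0],[0,-7,0]]]'
python3 - <<'E'
from pl import *
print(env.state()['qpos'])
plan([460,-300,260],mat(-Z,unit(96.15)))
E
```

```text
time_s: 0.98
ee_pos: [260.4, -549.2, 263.4]
ee_rot: [-90.0, 0.0, -113.3]
force: [-0.3, 0.5, 0.0]
gripper_width: 91.2
time_s: 1.82
ee_pos: [260.3, -549.2, 263.4]
ee_rot: [-90.0, 0.0, -43.3]
force: [0.1, -0.1, -0.2]
gripper_width: 91.2
[ -65.72   19.34   76.78   -0.     83.93 -112.39]
N 9 shift [10.92  0.38 34.92] turn [-0.  -5.5 -0. ]  total d [-25.77   3.55 318.27] rv [ -0.04 -49.49  -0.03]
```

```bash
python3 -m handwheel '[[1,[10.9,0,34.9],[0,-5.5,0]],[1,[10.9,0,34.9],[0,-5.5,0]],[1,[10.9,0,34.9],[0,-5.5,0]],[1,[10.9,0,34.9],[0,-5.5,0]],[1,[10.9,0,34.9],[0,-5.5,0]],[1,[10.9,0,34.9],[0,-5.5,0]],[1,[10.9,0,34.9],[0,-5.5,0]],[1,[10.9,0,34.9],[0,-5.5,0]],[1,[10.9,0,34.9],[0,-5.5,0]],[1,[0,0,0],[0,0,0]]]'
python3 - <<'E'
from ov import *
st=env.state();f=env.grab_frame('wrist');cv2.imwrite('pics/w1raw.png',f[:,:,::-1]);print(st['ee_pos'],st['ee_rot'],st['qpos'])
rk=box((-45,-105,0),(45,105,12));rk=(w(RACK,rk[0]),rk[1])
rb=box((-65,-95,0),(65,95,10));rb=(w(REST,rb[0]),rb[1])
I=draw(f,'wrist',lidw(*lid_in_rack())+[rk,rb],st,k=1.2,crop=(0,0,640,480));cv2.imwrite('pics/w1.png',I)
E
```

```text
time_s: 2.65
ee_pos: [462.8, -295.7, 263.9]
ee_rot: [-89.8, -0.1, 6.3]
force: [0.2, -1.2, -0.1]
gripper_width: 91.0
[ 462.82864973 -295.73975731  263.87401832] [-8.97916420e+01 -5.69153176e-02  6.29892369e+00] [ -33.90809579   13.75960795   84.58951682    0.1979203    81.74196299
 -130.23570627]
```

View pics/w1.png

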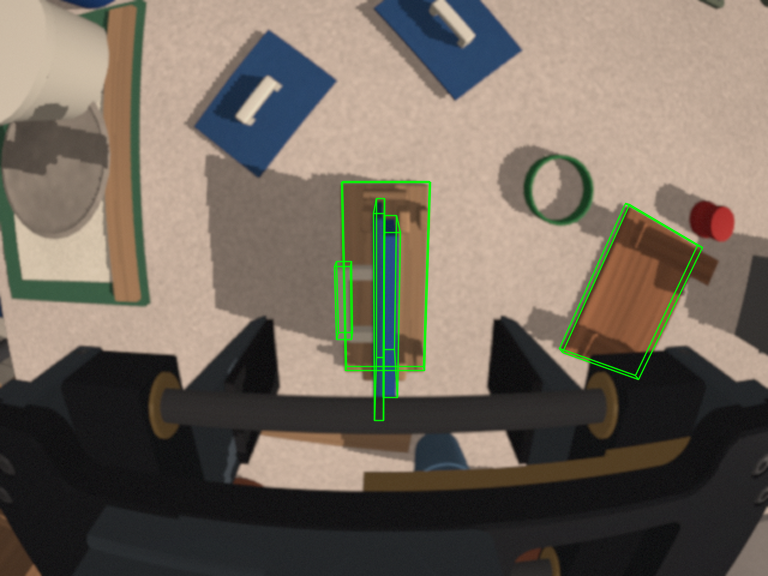

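Run:
```python
from ov import *
from pl import *
f=cv2.imread('pics/w1raw.png')[:,:,::-1]
st=env.state();I=draw(f,'wrist',lidw(*lid_in_rack()),st,k=5,crop=(265,130,110,120));cv2.imwrite('pics/w2.png',I)
plan([510,-288,200],mat(-Z,unit(96.15)),n=4)
plan([510,-288,112],mat(-Z,unit(96.15)),c=(np.array([510,-288,200.]),R.from_matrix(mat(-Z,unit(96.15)))))
```

```text
N 4 shift [12.2  15.98  1.38] turn [-0.01 -0.02 -0.  ]  total d [48.82 63.91  5.51] rv [-0.04 -0.07 -0.  ]
N 3 shift [ 0.   29.33  0.  ] turn [0. 0. 0.]  total d [ 0. 88.  0.] rv [0. 0. 0.]
```

View pics/w2.png

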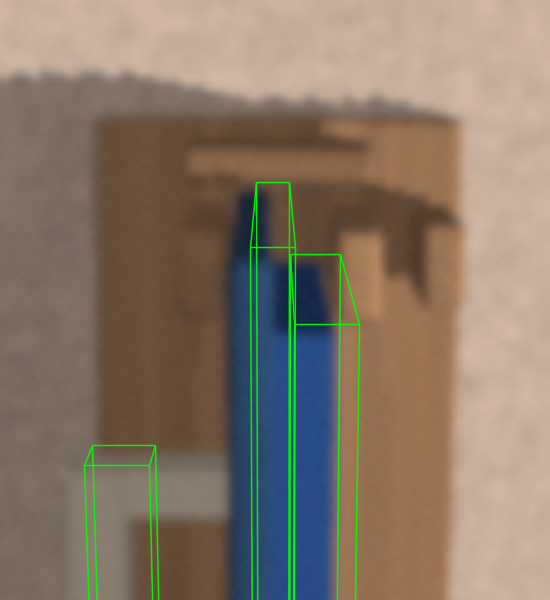

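Run:
```python
from ov import *
from pl import *
env.grab_frame('wrist');st=env.state();print(st['ee_pos'],st['ee_rot'])
f=env.grab_frame('wrist');st2=env.state();print(st2['ee_pos'])
rk=box((-45,-105,0),(45,105,12));rk=(w(RACK,rk[0]),rk[1])
I=draw(f,'wrist',lidw(*lid_in_rack())+[rk],st,k=5,crop=(265,130,110,120));cv2.imwrite('pics/w3.png',I)
plan([510,-288,200],mat(-Z,unit(96.15)),n=4)
```

```text
[ 461.58 -300.48  263.84] [-90.02   0.02   5.93]
[ 461.29 -301.51  263.78]
N 4 shift [12.47 15.94  2.1 ] turn [ 0.01 -0.08 -0.01]  total d [49.86 63.76  8.53] rv [ 0.03 -0.32 -0.02]
```

View pics/w3.png

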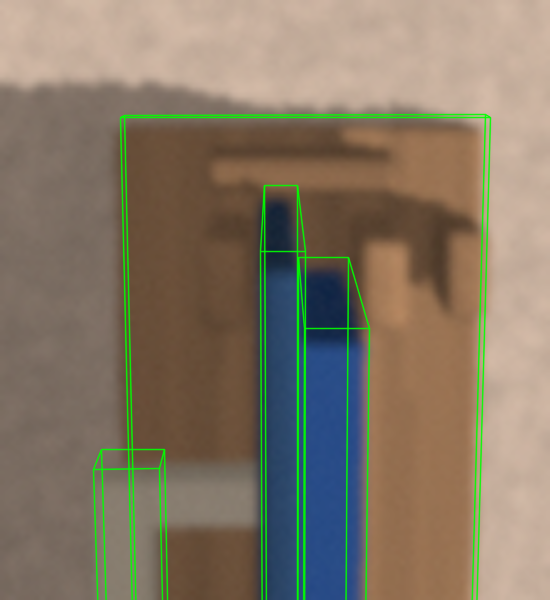

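```bash
python3 -m handwheel '[[0.7,[12.5,16,2.4],[0,0,0]],[0.7,[12.5,16,2.4],[0,0,0]],[0.7,[12.5,16,2.4],[0,0,0]],[0.7,[12.5,16,2.4],[0,0,0]],[0.7,[0,0,0],[0,0,0]],[0.7,[0,0,0],[0,0,0]],[0.7,[0,0,0],[0,0,0]],[0.7,[0,0,0],[0,0,0]],[0.7,[0,0,0],[0,0,0]],[0.7,[0,0,0],[0,0,0]]]'
python3 - <<'E'
from ov import *
from pl import *
st=env.state();f=env.grab_frame('wrist')
rk=box((-45,-105,0),(45,105,12));rk=(w(RACK,rk[0]),rk[1])
I=draw(f,'wrist',lidw(*lid_in_rack())+[rk],st,k=3,crop=(200,150,240,200));cv2.imwrite('pics/w4.png',I)
print(st['ee_pos'],st['ee_rot'])
plan([511,-288,112],mat(-Z,unit(96.15)),n=3)
E
```

```text
time_s: 3.63
ee_pos: [509.9, -287.5, 200.9]
ee_rot: [-90.1, -0.1, 5.8]
force: [0.6, -0.5, 0.1]
gripper_width: 63.9
[ 509.95 -287.46  200.91] [-90.07  -0.08   5.78]
N 3 shift [ 0.29 29.57 -0.25] turn [ 0.02 -0.12  0.02]  total d [ 0.85 88.72 -0.72] rv [ 0.06 -0.36  0.06]
```

View pics/w4.png

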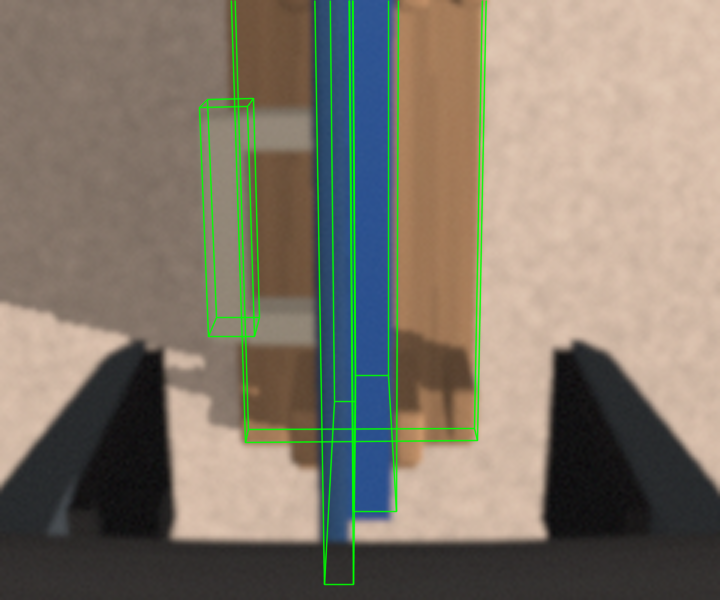

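```bash
python3 -m handwheel '[[0.7,[0.3,30,-0.2],[0,-0.1,0]],[0.7,[0.3,30,-0.2],[0,-0.1,0]],[0.7,[0.3,28,-0.2],[0,-0.1,0]],[0.7,[0,0,0],[0,0,0]],[0.7,[0,0,0],[0,0,0]],[0.7,[0,0,0],[0,0,0]],[0,[0,0,0],[0,0,0]],[0,[0,0,0],[0,0,0]],[0,[0,0,0],[0,0,0]],[0,[0,0,0],[0,0,0]]]' 40 && python3 -m handwheel '[[0,[0,0,0],[0,0,0]],[0,[0,0,0],[0,0,0]],[0,[0,0,0],[0,0,0]],[0,[0,0,0],[0,0,0]],[0,[0,-20,0],[0,0,0]],[0,[0,-30,0],[0,0,0]],[0,[0,-30,0],[0,0,0]],[0,[0,-30,0],[0,0,0]],[0,[0,-30,0],[0,0,0]],[0,[0,0,0],[0,0,0]]]'
```

```text
time_s: 4.52
ee_pos: [511.5, -287.7, 112.8]
ee_rot: [-90.1, -0.1, 6.1]
force: [0.5, -0.3, 0.0]
gripper_width: 40.0
time_s: 5.35
ee_pos: [513.8, -289.0, 258.7]
ee_rot: [-90.4, -0.6, 6.1]
force: [1.1, 0.1, 0.8]
gripper_width: 0.4
```

Run:
```python
from ov import *
for n in('wrist','scene'):
    f=env.grab_frame(n);st=env.state();print(st['gripper_width'],st['force'],st['ee_pos'])
    cv2.imwrite(f'pics/e_{n}.png',f[:,:,::-1])
s=cv2.imread('pics/e_scene.png')[:,:,::-1]
crop(s,80,60,250,260,2.3,'pics/e_sc.png')
```

```text
0.33287619752353825 [ 0.32876224  0.39595553 -0.07124871] [ 512.67248544 -288.38377235  255.55875602]
0.35942277161706804 [0.21225574 0.75159227 0.29193007] [ 511.49979366 -287.70374159  253.07159245]
```

View pics/e_sc.png

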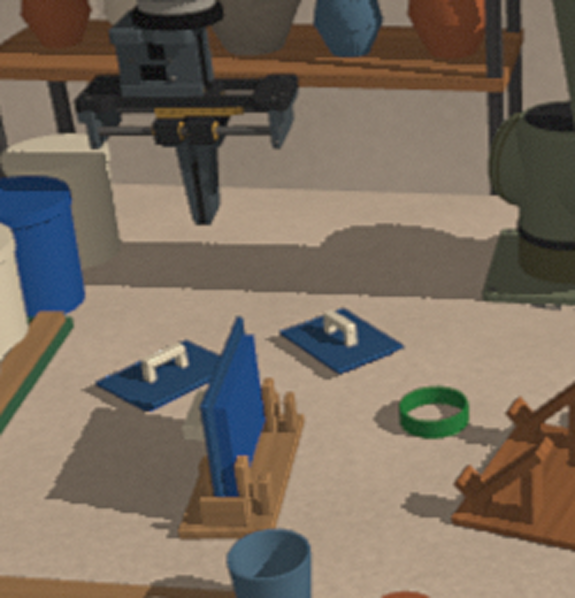

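View pics/e_wrist.png

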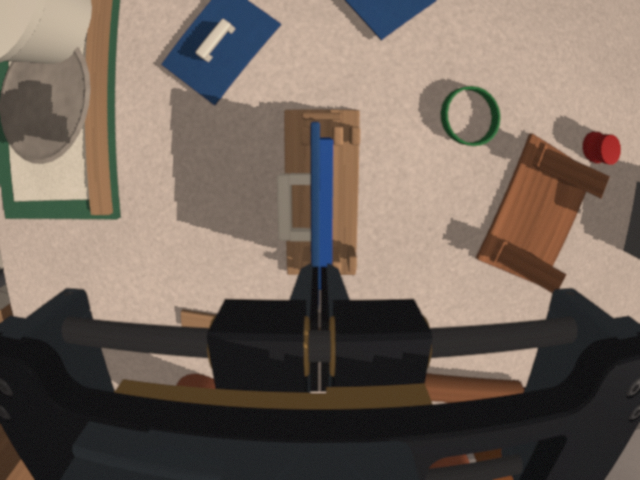

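```bash
python3 -m handwheel '[[0.5,[0,0,0],[0,0,0]],[0.5,[0,0,0],[0,0,0]],[0.5,[0,0,0],[0,0,0]],[0.5,[0,0,0],[0,0,0]],[0.5,[0,0,0],[0,0,0]],[0.5,[0,0,0],[0,0,0]],[0.5,[0,35,0],[0,0,0]],[0.5,[0,35,0],[0,0,0]],[0.5,[0,0,0],[0,0,0]],[0.5,[0,0,0],[0,0,0]]]' 40
python3 - <<'E'
from pl import *
print(env.state()['gripper_width'],cur()[0])
plan([511,-288,111],mat(-Z,unit(96.15)),n=3)
E
```

```text
time_s: 6.28
ee_pos: [510.1, -286.9, 180.6]
ee_rot: [-89.9, 0.2, 6.1]
force: [0.0, 0.2, 0.6]
gripper_width: 45.5
45.520886801236735 [ 510.08 -286.85  180.65]
N 3 shift [ 0.32 23.21 -0.45] turn [-0.05 -0.01 -0.06]  total d [ 1.03 69.64 -1.41] rv [-0.14 -0.03 -0.19]
```

```bash
python3 -m handwheel '[[0.5,[0.3,24,-0.4],[0,0,0]],[0.5,[0.3,24,-0.4],[0,0,0]],[0.5,[0.3,23,-0.4],[0,0,0]],[0.5,[0,0,0],[0,0,0]],[0,[0,0,0],[0,0,0]],[0,[0,0,0],[0,0,0]],[0,[0,0,0],[0,0,0]],[0,[0,0,0],[0,0,0]],[0,[0,0,0],[0,0,0]],[0,[0,0,0],[0,0,0]]]' 40 && python3 -m handwheel '[[0,[0,0,0],[0,0,0]],[0,[0,0,0],[0,0,0]],[0,[0,0,0],[0,0,0]],[0,[0,0,0],[0,0,0]],[0,[0,0,0],[0,0,0]],[0,[0,0,0],[0,0,0]],[0,[0,0,0],[0,0,0]],[0,[0,0,0],[0,0,0]],[0,[0,0,0],[0,0,0]],[0,[0,0,0],[0,0,0]]]'
```

```text
time_s: 7.12
ee_pos: [512.4, -288.8, 111.7]
ee_rot: [-90.1, -0.1, 6.1]
force: [0.8, 0.9, 0.0]
gripper_width: 8.5
time_s: 7.95
ee_pos: [512.1, -288.5, 110.9]
ee_rot: [-90.0, -0.0, 6.1]
force: [-0.4, -0.1, 0.2]
gripper_width: 0.3
```

Run:
```python
from ov import *
for n in('scene','top'):
    f=env.grab_frame(n);cv2.imwrite(f'pics/f_{n}.png',f[:,:,::-1])
st=env.state();f=env.grab_frame('wrist')
cv2.imwrite('pics/f_w.png',draw(f,'wrist',lidw(*lid_in_rack()),st,k=1.2,crop=(0,0,640,480)))
s=cv2.imread('pics/f_scene.png')[:,:,::-1]
t=cv2.imread('pics/f_top.png')[:,:,::-1]
p=np.array([st['ee_pos']])
print(proj('scene',p),proj('top',p))
crop(s,120,120,150,180,3.3,'pics/f_sc.png');crop(t,390,180,90,120,5,'pics/f_tc.png')
```

```text
[[180.32867424 227.39127295]] [[438.04500313 233.91960856]]
```

View pics/f_sc.png

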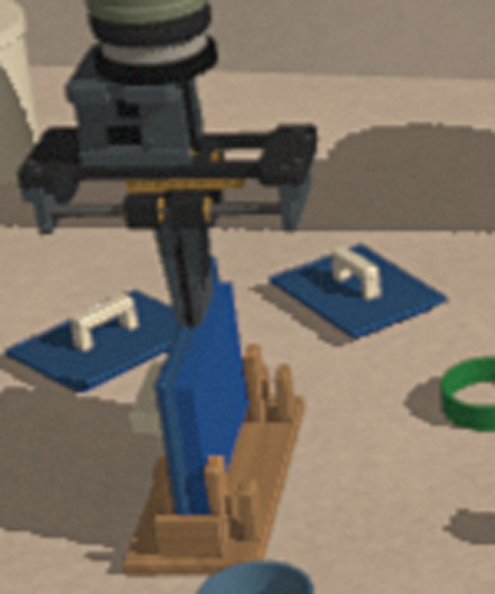

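View pics/f_w.png

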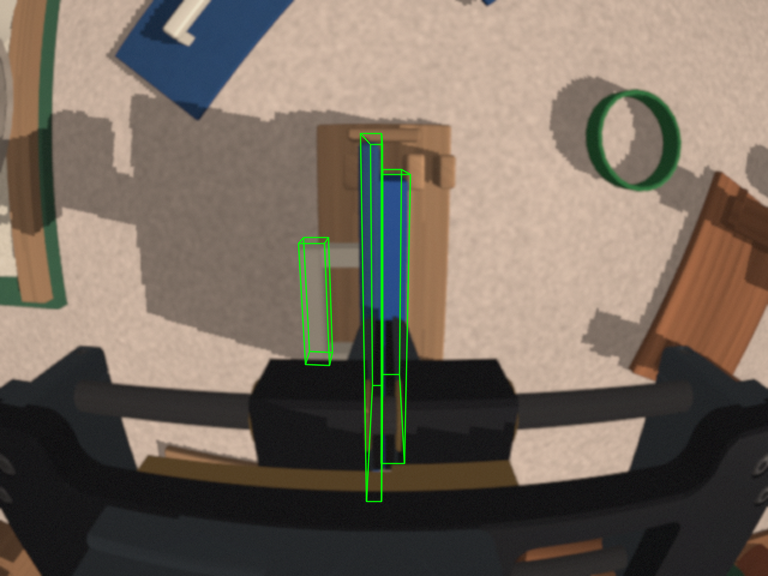

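Run:
```python
from ov import *
s=cv2.imread('pics/f_scene.png')[:,:,::-1];e=cv2.imread('pics/e_scene.png')[:,:,::-1]
def mk(im,cam,p,c,k):
    I=draw(im,cam,[],k=k,crop=c)
    u=((proj(cam,np.array([p]))[0]+.5-c[:2])*k).astype(int);cv2.circle(I,tuple(u),4,(0,255,255),1);return I
st=env.state()
a=mk(s,'scene',st['ee_pos'],(150,170,60,80),6);b=mk(e,'scene',[511.5,-287.7,253],(140,100,60,80),6)
print(proj('scene',[[511.5,-287.7,253]]))
cv2.imwrite('pics/g.png',np.hstack([a,b]))
t=cv2.imread('pics/f_top.png')[:,:,::-1];cv2.imwrite('pics/g2.png',mk(t,'top',st['ee_pos'],(390,180,90,120),5))
```

```text
[[171.92129986 169.4603846 ]]
```

View pics/g.png

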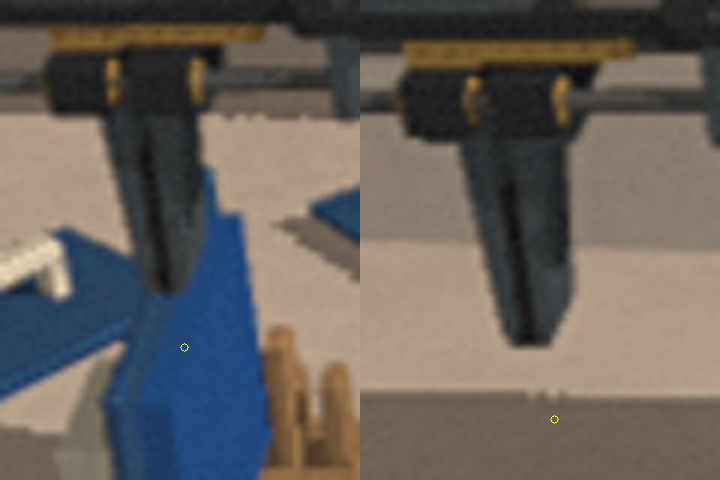

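View pics/g2.png

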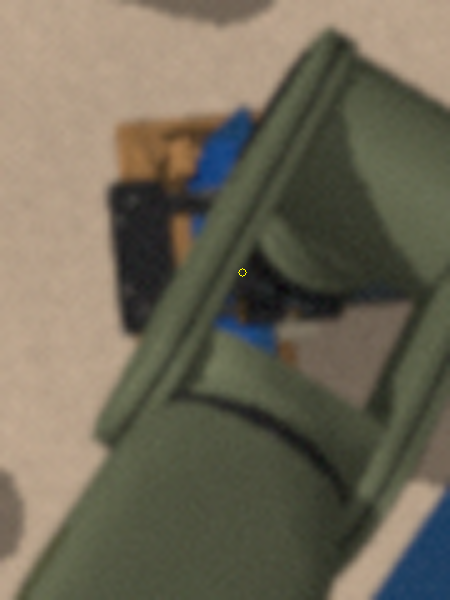

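Run:
```python
from ov import *
st=env.state();Rt=R.from_euler('xyz',st['ee_rot'],degrees=True)
for d in ([0,0,0],[0,-19,0],[0,-32,0],[0,-40,0],[0,-60,0]): 
    P=st['ee_pos']+Rt.apply(d);print(d,proj('wrist',P,st),proj('scene',P),proj('top',P))
print(st['ee_pos'],st['ee_rot'],st['qpos'])
# base check: project base foot points
print(proj('scene',[[0,0,0],[100,0,0],[0,0,150]]),proj('top',[[0,0,0],[0,0,150]]))
f=cv2.imread('pics/e_wrist.png')[:,:,::-1];crop(f,260,220,130,130,5,'pics/e_wc.png')
```

```text
[0, 0, 0] [[319.85516347 272.92797796]] [[180.32828069 227.38479624]] [[438.043708   233.91189699]]
[0, -19, 0] [[319.87818298 286.00236611]] [[179.20389549 220.04533626]] [[439.25320696 233.09796409]]
[0, -32, 0] [[319.8959843  296.35089749]] [[178.42442334 214.95730708]] [[440.09647564 232.53048602]]
[0, -40, 0] [[319.90788462 303.39236154]] [[177.94057881 211.79899662]] [[440.62190877 232.17689554]]
[0, -60, 0] [[319.94124453 323.70401863]] [[176.71683184 203.81094949]] [[441.95768946 231.27798129]]
[ 512.05469319 -288.51587519  110.86414995] [-9.00038579e+01 -6.27391510e-04  6.11708086e+00] [-3.05184200e+01  2.25207417e+01  9.42530057e+01 -3.04827341e-03
  6.32234471e+01 -1.26634128e+02]
[[326.49357555 177.69605271]
 [323.75847292 192.56466748]
 [326.58141066 131.2568509 ]] [[329.1759886  416.90555897]
 [329.10764246 427.0936562 ]]
```

View pics/e_wc.png

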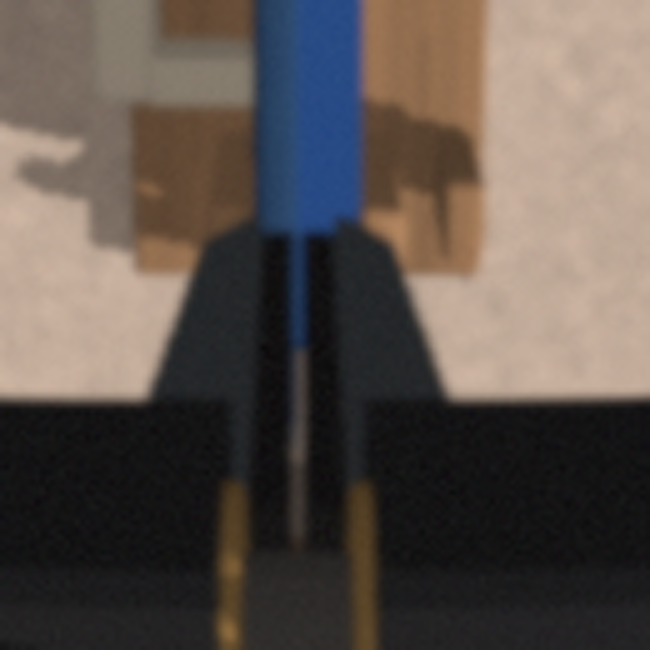

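```bash
python3 -m handwheel '[[0.4,[0,-20,0],[0,0,0]],[0.4,[0,0,0],[0,0,0]],[0.4,[0,0,0],[0,0,0]],[0.4,[0,0,0],[0,0,0]],[0.4,[0,0,0],[0,0,0]],[0.4,[0,0,0],[0,0,0]],[0.4,[0,0,0],[0,0,0]],[0.4,[0,0,0],[0,0,0]],[0.4,[0,0,0],[0,0,0]],[0.4,[0,0,0],[0,0,0]]]' 40
python3 - <<'E'
from ov import *
st=env.state();f=env.grab_frame('wrist')
cv2.imwrite('pics/i_w.png',draw(f,'wrist',lidw(*lid_in_rack()),st,k=4,crop=(230,170,180,150)))
f=env.grab_frame('scene');crop(f,140,140,90,110,6,'pics/i_s.png');print(st['gripper_width'],st['ee_pos'])
Rt=R.from_euler('xyz',st['ee_rot'],degrees=True);g=st['gripper_width']/2
for y in(0,-27):
  for z in (-g,g): print(y,[(proj('scene',st['ee_pos']+Rt.apply([x,y,z]))[0]-[140,140])*6 for x in(-16,16)],[(proj('wrist',st['ee_pos']+Rt.apply([x,y,z]),st)[0]-[230,170])*4 for x in(-16,16)])
E
```

```text
time_s: 8.93
ee_pos: [512.0, -288.5, 130.7]
ee_rot: [-90.0, 0.0, 6.1]
force: [0.4, -0.4, -0.3]
gripper_width: 36.6
36.64754974013933 [ 512.0412076  -288.50388225  130.74413338]
0 [array([194.25609566, 457.59303163]), array([176.58754213, 500.49227055])] [array([230.88639711, 306.75577064]), array([236.88370864, 510.32463919])]
0 [array([292.05885212, 456.38319636]), array([276.51023596, 499.2476531 ])] [array([488.18979713, 306.9684994 ]), array([481.67303129, 510.5169621 ])]
-27 [array([184.12398204, 394.22651181]), array([166.03340656, 436.22489975])] [array([213.35093564, 371.84226215]), array([221.77319494, 596.67347424])]
-27 [array([283.0132009 , 393.01583658]), array([267.09044578, 434.97921253])] [array([506.04431978, 372.0779997 ]), array([496.98747135, 596.88006163])]
```

View pics/i_w.png

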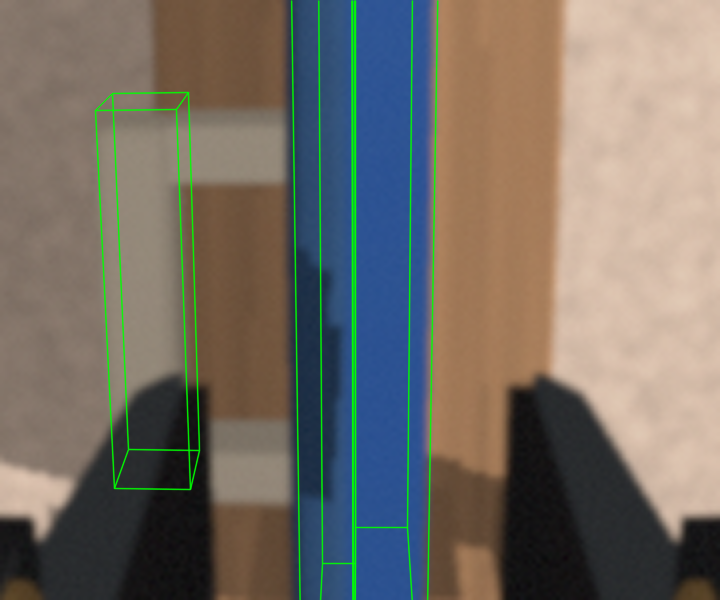

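View pics/i_s.png

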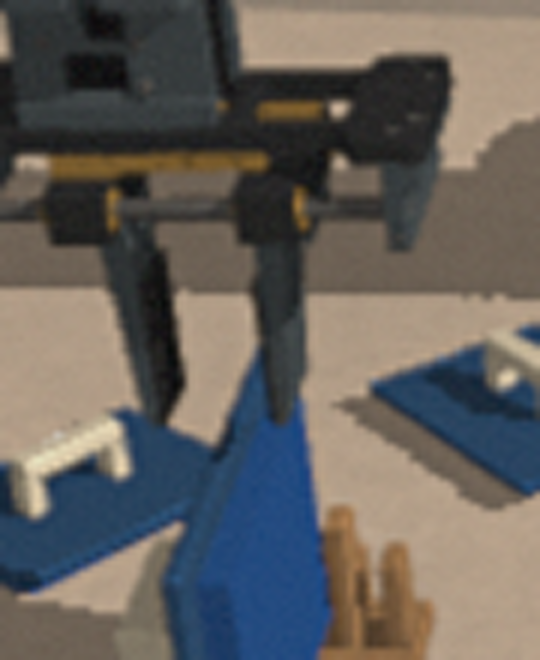

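```bash
python3 -m handwheel '[[0.4,[0,17,0],[0,0,0]],[0.4,[0,17,0],[0,0,0]],[0.4,[0,16,0],[0,0,0]],[0.4,[0,0,0],[0,0,0]],[0.4,[0,0,0],[0,0,0]],[0,[0,0,0],[0,0,0]],[0,[0,0,0],[0,0,0]],[0,[0,0,0],[0,0,0]],[0,[0,0,0],[0,0,0]],[0,[0,0,0],[0,0,0]]]' 40
```

```text
time_s: 9.87
ee_pos: [512.8, -288.9, 82.0]
ee_rot: [-90.1, -0.1, 6.1]
force: [0.9, 0.2, 4.5]
gripper_width: 20.3
```

```bash
python3 -m handwheel '[[0,[0,0,0],[0,0,0]],[0,[0,0,0],[0,0,0]],[0,[0,-15,0],[0,0,0]],[0,[0,-30,0],[0,0,0]],[0,[0,-35,0],[0,0,0]],[0,[0,-35,0],[0,0,0]],[0,[0,-35,0],[0,0,0]],[0,[0,0,0],[0,0,0]],[0,[0,0,0],[0,0,0]],[0,[0,0,0],[0,0,0]]]' 40
cat >> pl.py <<'E'
REST=[497,17.5,75.85]
s=.5**.5
rx=unit(REST[2]);ry=np.cross(Z,rx)
seat=np.array([REST[0],REST[1],82])-12*rx
up=(rx+Z)*s; lz=(-rx+Z)*s
R_place=mat(-up,-lz)
E
python3 - <<'E'
from pl import *
st=env.state();print(st['gripper_width'],st['force'])
print(seat)
t=seat-R_place@[0.5,5,0]
plan(t+70*lz+10*up,R_place)
E
```

```text
time_s: 10.7
ee_pos: [511.2, -288.0, 229.4]
ee_rot: [-89.9, 0.1, 6.1]
force: [-0.2, 0.4, -2.2]
gripper_width: 19.5
19.501064792374603 [-0.23  0.42 -2.18]
[494.07   5.86  82.  ]
N 8 shift [-4.39 -0.37 34.7 ] turn [-5.57  2.41  0.98]  total d [  0.59  87.73 257.51] rv [-44.59  19.27   7.82]
```

```bash
cat >> pl.py <<'E'
def trace(rows,c=None):
    p,r=c or cur();out=[]
    for sh,tu in rows:
        p=p+r.apply(sh);r=r*R.from_rotvec(tu,degrees=True);out.append((p,r))
    return out
E
python3 - <<'E'
from pl import *
for p,r in trace([([-4.4,-.4,34.7],[-5.57,2.41,.98])]*8):
    low=min((p+r.apply([x,5+y,0])[2] for x in(-88,88) for y in(-64,64)))
    print(p,low,r.apply([0,1,0]))
f=env.grab_frame('scene')
crop(f,60,50,300,250,2.5,'pics/j_s.png')
E
```

```text
Traceback (most recent call last):
ValueError: The truth value of an array with more than one element is ambiguous. Use a.any() or a.all()
```

Run:
```python
from pl import *
for p,r in trace([([-4.4,-.4,34.7],[-5.57,2.41,.98])]*8):
    low=min((p+r.apply([x,5+y,0]))[2] for x in(-88,88) for y in(-64,64))
    print(p,low,r.apply([0,1,0]))
f=env.grab_frame('scene')
crop(f,60,50,300,230,2.5,'pics/j_s.png')
```

```text
[ 503.09 -253.92  229.87] 159.66156709750123 [-0.01 -0.1  -1.  ]
[ 496.43 -219.7   227.02] 156.8544148521272 [-0.02 -0.19 -0.98]
[ 491.18 -185.67  220.84] 151.7627050494511 [-0.04 -0.29 -0.96]
[ 487.28 -152.23  211.36] 144.40304683221186 [-0.06 -0.38 -0.92]
[ 484.69 -119.74  198.66] 134.81813412319912 [-0.08 -0.46 -0.88]
[483.34 -88.58 182.82] 123.07625458163959 [-0.11 -0.54 -0.83]
[483.14 -59.09 164.  ] 109.2705041935467 [-0.14 -0.62 -0.77]
[483.99 -31.62 142.37] 93.51771652941312 [-0.17 -0.69 -0.71]
```

View pics/j_s.png

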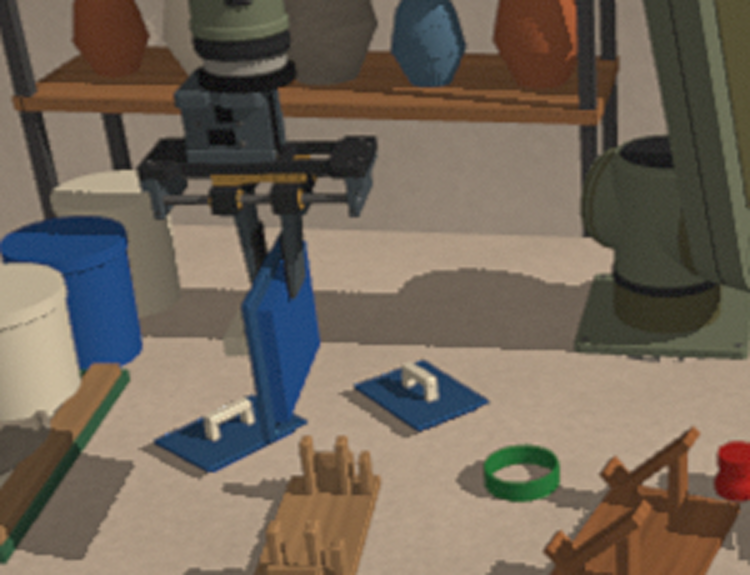

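The lid is held upright, clear of the rack (around (280,350) in the crop). Moving over the rest.

```bash
python3 -m handwheel '[[0,[-4.4,-0.4,34.7],[-5.57,2.41,0.98]],[0,[-4.4,-0.4,34.7],[-5.57,2.41,0.98]],[0,[-4.4,-0.4,34.7],[-5.57,2.41,0.98]],[0,[-4.4,-0.4,34.7],[-5.57,2.41,0.98]],[0,[-4.4,-0.4,34.7],[-5.57,2.41,0.98]],[0,[-4.4,-0.4,34.7],[-5.57,2.41,0.98]],[0,[-4.4,-0.4,34.7],[-5.57,2.41,0.98]],[0,[-4.4,-0.4,34.7],[-5.57,2.41,0.98]],[0,[0,0,0],[0,0,0]],[0,[0,0,0],[0,0,0]]]' && python3 -m handwheel '[[0,[0,0,0],[0,0,0]],[0,[0,0,0],[0,0,0]],[0,[0,0,0],[0,0,0]],[0,[0,0,0],[0,0,0]],[0,[0,0,0],[0,0,0]],[0,[0,0,0],[0,0,0]],[0,[0,0,0],[0,0,0]],[0,[0,0,0],[0,0,0]],[0,[0,0,0],[0,0,0]],[0,[0,0,0],[0,0,0]]]'
python3 - <<'E'
from pl import *
from ov import lidw,draw
st=env.state();print(st['qpos'],st['gripper_width'],st['force'])
t=seat-R_place@[0.5,5,0]
plan(t+70*lz+10*up,R_place)
f=env.grab_frame('scene');p,r=cur(st);Rl=r.as_matrix();c=p+Rl@[.5,5,0]
L=lidw(c,np.c_[Rl[:,0],-Rl[:,1],-Rl[:,2]])
cv2.imwrite('pics/k_s.png',draw(f,'scene',L,k=4,crop=(200,120,180,150)))
E
```

```text
time_s: 11.58
ee_pos: [483.6, -41.8, 147.5]
ee_rot: [-132.6, 1.3, -12.8]
force: [-0.2, -0.1, -1.2]
gripper_width: 19.8
time_s: 12.42
ee_pos: [484.6, -44.2, 152.5]
ee_rot: [-132.4, 0.7, -13.2]
force: [0.0, 0.3, -3.2]
gripper_width: 19.6
[ 18.59  24.68  99.54 -34.91  83.36 -45.6 ] 19.56879736226506 [ 0.01  0.35 -3.2 ]
N 1 shift [-3.21 -0.4  15.92] turn [-2.61  1.18  0.17]  total d [-3.21 -0.4  15.92] rv [-2.61  1.18  0.17]
```

View pics/k_s.png

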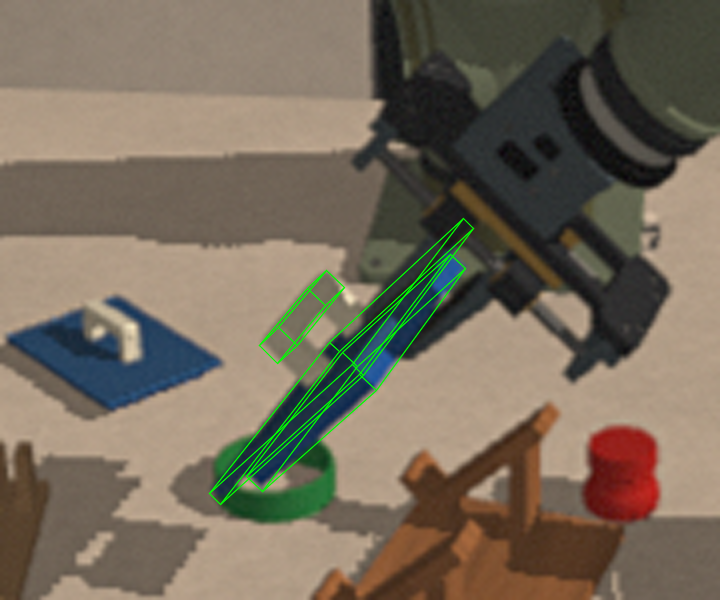

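```bash
python3 -m handwheel '[[0,[-3.2,-0.4,15.9],[-2.6,1.2,0.2]],[0,[0,0,20],[0,0,0]],[0,[0,0,20],[0,0,0]],[0,[0,3,15],[0,0,0]],[0,[0,2,6],[0,0,0]],[0,[0,0,0],[0,0,0]],[0,[0,0,0],[0,0,0]],[0,[0,0,0],[0,0,0]],[0,[0,0,0],[0,0,0]],[0,[0,0,0],[0,0,0]]]'
python3 - <<'E'
from pl import *
from ov import lidw,draw
st=env.state();print(st['qpos'],st['gripper_width'],st['force'])
t=seat-R_place@[0.5,5,0]
plan(t,R_place)
f=env.grab_frame('scene');p,r=cur(st);Rl=r.as_matrix();c=p+Rl@[.5,5,0]
L=lidw(c,np.c_[Rl[:,0],-Rl[:,1],-Rl[:,2]])
cv2.imwrite('pics/k_s2.png',draw(f,'scene',L,k=4,crop=(220,150,180,150)))
E
```

```text
time_s: 13.3
ee_pos: [493.9, 6.2, 96.2]
ee_rot: [-135.0, -0.1, -14.2]
force: [-0.3, 0.7, -2.4]
gripper_width: 19.5
[ 23.67  31.74  98.5  -34.23  82.75 -37.35] 19.52922779841228 [-0.25  0.7  -2.38]
N 1 shift [-0.26  5.25  9.79] turn [-0.04 -0.09 -0.01]  total d [-0.26  5.25  9.79] rv [-0.04 -0.09 -0.01]
```

View pics/k_s2.png

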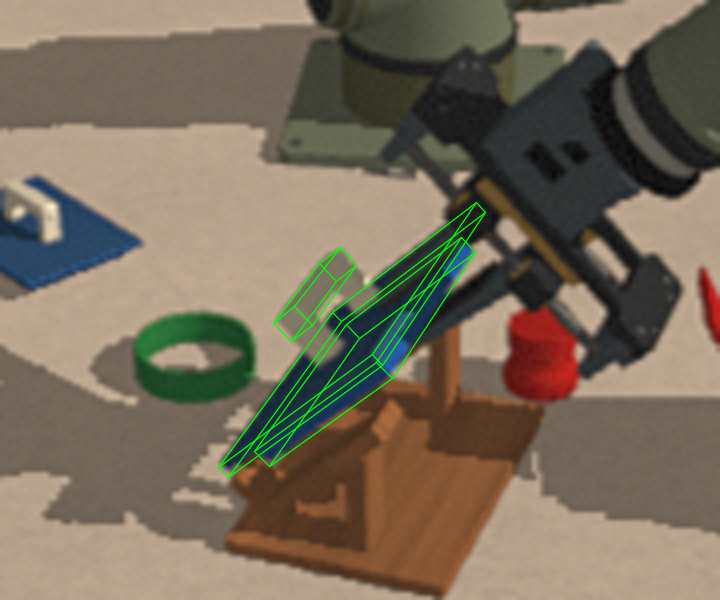

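```bash
python3 -m handwheel '[[0,[0,0,3],[0,0,0]],[0,[0,1,3],[0,0,0]],[0,[0,1,2],[0,0,0]],[0,[0,1,1],[0,0,0]],[0,[0,0,0],[0,0,0]],[0,[0,0,0],[0,0,0]],[0,[0,0,0],[0,0,0]],[0,[0,0,0],[0,0,0]],[0,[0,0,0],[0,0,0]],[0,[0,0,0],[0,0,0]]]'
python3 - <<'E'
from pl import *
st=env.state();print(st['gripper_width'],st['force'])
plan(seat-R_place@[0.5,5,0],R_place)
E
```

```text
time_s: 14.18
ee_pos: [494.3, 8.8, 88.8]
ee_rot: [-135.4, -0.0, -14.2]
force: [-0.5, -3.3, 5.4]
gripper_width: 19.8
19.798584301534103 [-0.45 -3.3   5.36]
N 1 shift [-0.03  1.84  2.77] turn [ 0.35 -0.04 -0.03]  total d [-0.03  1.84  2.77] rv [ 0.35 -0.04 -0.03]
```

```bash
python3 -m handwheel '[[0.4,[0,0,0],[0,0,0]],[0.4,[0,0,0],[0,0,0]],[0.4,[0,0,0],[0,0,0]],[0.4,[0,0,0],[0,0,0]],[0.4,[0,0,0],[0,0,0]],[0.4,[0,0,0],[0,0,0]],[0.4,[0,0,0],[0,0,0]],[0.4,[0,0,0],[0,0,0]],[0.4,[0,0,0],[0,0,0]],[0.4,[0,0,0],[0,0,0]]]'
python3 - <<'E'
from pl import *
from ov import lidw,draw
st=env.state();print(st['gripper_width'],st['force'])
f=env.grab_frame('scene')
L=lidw(seat,np.c_[np.cross(up,lz),up,lz])
cv2.imwrite('pics/l_s.png',draw(f,'scene',L,k=4,crop=(220,150,180,150)))
E
```

```text
time_s: 15.02
ee_pos: [494.8, 10.8, 87.0]
ee_rot: [-135.0, 0.0, -14.2]
force: [0.4, 0.2, 0.5]
gripper_width: 36.5
36.479507754711065 [0.41 0.16 0.54]
```

View pics/l_s.png

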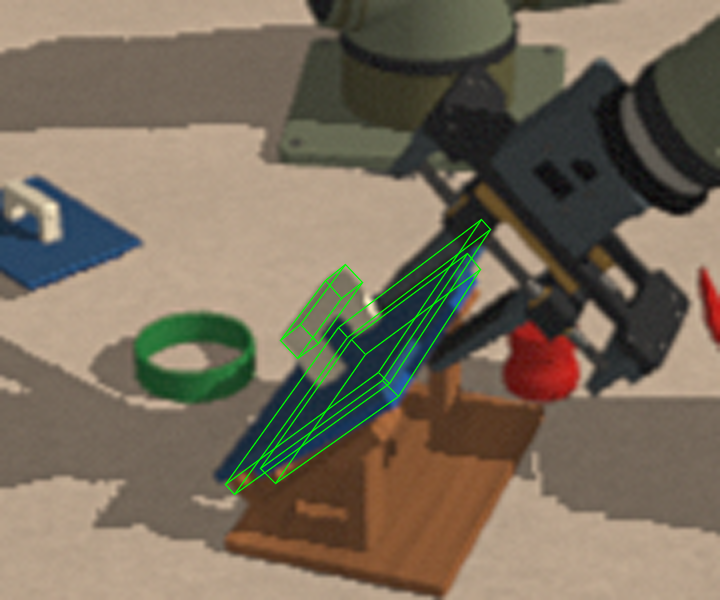

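```bash
python3 -m handwheel '[[0.4,[0,-15,0],[0,0,0]],[0.4,[0,-25,0],[0,0,0]],[0.4,[0,-30,0],[0,0,0]],[0.4,[0,-35,0],[0,0,0]],[0.4,[0,-20,-5],[0,0,0]],[0.4,[0,-20,-20],[0,0,0]],[0.4,[0,0,0],[0,0,0]],[0.4,[0,0,0],[0,0,0]],[0.4,[0,0,0],[0,0,0]],[0.4,[0,0,0],[0,0,0]]]'
cat >> pl.py <<'E'
R_hand=mat(-lz,-up)
def lin(p1,R1,c=None,wmax=7.0,vmax=38,n=None,dec=1):
    """straight line in world, uniform turn; prints the rows"""
    p0,R0=c or cur(); R1=R1 if isinstance(R1,R) else R.from_matrix(R1)
    rv=(R0.inv()*R1).as_rotvec(degrees=True);N=n or max(1,int(np.ceil(max(np.linalg.norm(rv)/wmax,np.linalg.norm(np.array(p1)-p0)/vmax))))
    r=R.from_rotvec(rv/N,degrees=True);st_=(np.array(p1)-p0)/N;Rk=R0
    print('N',N,'turn',(rv/N).round(2))
    for k in range(N): print(Rk.inv().apply(st_).round(dec).tolist());Rk=Rk*r
E
python3 - <<'E'
from pl import *
p,r=cur();print(p,env.state()['qpos'])
V=[470,20,260]
lin(V,mat(-Z,unit(30)))
lin([470,-60,240],mat(-Z,unit(-104.15)),c=(np.array(V),R.from_matrix(mat(-Z,unit(30)))))
E
```

```text
time_s: 15.9
ee_pos: [515.0, 92.5, 206.2]
ee_rot: [-135.1, 0.1, -14.2]
force: [-0.8, 0.5, -0.3]
gripper_width: 36.6
[514.99  92.5  206.19] [ 29.69  30.37  82.66 -31.15 100.16 -42.42]
N 10 turn [4.26 4.34 1.79]
[-2.6, 2.0, -9.5]
[-1.8, 1.3, -9.8]
[-1.0, 0.6, -10.0]
[-0.3, -0.1, -10.1]
[0.5, -0.9, -10.0]
[1.2, -1.6, -9.9]
[1.9, -2.4, -9.6]
[2.5, -3.2, -9.2]
[3.1, -3.9, -8.8]
[3.6, -4.7, -8.2]
N 20 turn [-0.    6.71 -0.  ]
[3.5, 1.0, -2.0]
[3.7, 1.0, -1.6]
[3.8, 1.0, -1.1]
[3.9, 1.0, -0.7]
[4.0, 1.0, -0.2]
[4.0, 1.0, 0.2]
[3.9, 1.0, 0.7]
[3.8, 1.0, 1.2]
[3.7, 1.0, 1.6]
[3.5, 1.0, 2.0]
[3.2, 1.0, 2.4]
[2.9, 1.0, 2.8]
[2.5, 1.0, 3.1]
[2.2, 1.0, 3.4]
[1.8, 1.0, 3.6]
[1.3, 1.0, 3.8]
[0.9, 1.0, 3.9]
[0.4, 1.0, 4.0]
[-0.1, 1.0, 4.0]
[-0.5, 1.0, 4.0]
```

```bash
python3 -m handwheel '[[0.5,[-2.6,2,-9.5],[4.26,4.34,1.79]],[0.5,[-1.8,1.3,-9.8],[4.26,4.34,1.79]],[0.5,[-1,0.6,-10],[4.26,4.34,1.79]],[0.5,[-0.3,0,-10],[4.26,4.34,1.79]],[0.5,[0.5,-0.9,-10],[4.26,4.34,1.79]],[0.5,[1.2,-1.6,-9.9],[4.26,4.34,1.79]],[0.5,[1.9,-2.4,-9.6],[4.26,4.34,1.79]],[0.5,[2.5,-3.2,-9.2],[4.26,4.34,1.79]],[0.5,[3.1,-3.9,-8.8],[4.26,4.34,1.79]],[0.5,[3.6,-4.7,-8.2],[4.26,4.34,1.79]]]' && python3 -m handwheel '[[0.5,[3.5,1,-2],[0,6.7,0]],[0.5,[3.7,1,-1.6],[0,6.7,0]],[0.5,[3.8,1,-1.1],[0,6.7,0]],[0.5,[3.9,1,-0.7],[0,6.7,0]],[0.5,[4,1,-0.2],[0,6.7,0]],[0.5,[4,1,0.2],[0,6.7,0]],[0.5,[3.9,1,0.7],[0,6.7,0]],[0.5,[3.8,1,1.2],[0,6.7,0]],[0.5,[3.7,1,1.6],[0,6.7,0]],[0.5,[3.5,1,2],[0,6.7,0]]]' && python3 -m handwheel '[[0.5,[3.2,1,2.4],[0,6.7,0]],[0.5,[2.9,1,2.8],[0,6.7,0]],[0.5,[2.5,1,3.1],[0,6.7,0]],[0.5,[2.2,1,3.4],[0,6.7,0]],[0.5,[1.8,1,3.6],[0,6.7,0]],[0.5,[1.3,1,3.8],[0,6.7,0]],[0.5,[0.9,1,3.9],[0,6.7,0]],[0.5,[0.4,1,4],[0,6.7,0]],[0.5,[-0.1,1,4],[0,6.7,0]],[0.5,[-0.5,1,4],[0,6.7,0]]]'
python3 - <<'E'
from pl import *
from ov import lidw,draw
env.grab_frame('top');env.grab_frame('top')
st=env.state();f=env.grab_frame('wrist');print(st['qpos'],st['ee_pos'],st['ee_rot'])
s=env.grab_frame('scene')
cv2.imwrite('pics/mraw.png',f[:,:,::-1])
L=lidw(seat,np.c_[np.cross(up,lz),up,lz])
cv2.imwrite('pics/m_w.png',draw(f,'wrist',L,st,k=1.2,crop=(0,0,640,480)))
cv2.imwrite('pics/m_s.png',draw(s,'scene',L,k=5,crop=(250,190,130,110)))
E
```

```text
time_s: 16.73
ee_pos: [470.1, 19.8, 260.1]
ee_rot: [-89.8, 0.1, -60.2]
force: [0.2, -0.6, -0.5]
gripper_width: 45.6
time_s: 17.57
ee_pos: [469.7, -19.9, 249.3]
ee_rot: [-90.1, -0.0, -127.3]
force: [-0.6, 0.8, -0.4]
gripper_width: 45.6
time_s: 18.4
ee_pos: [469.8, -60.0, 239.2]
ee_rot: [-90.0, -0.1, 165.7]
force: [0.0, 0.6, -0.6]
gripper_width: 45.8
[-8.7   7.25 96.32  0.03 76.51 95.32] [469.86 -60.14 239.27] [-90.02  -0.09 165.96]
```

View pics/m_w.png

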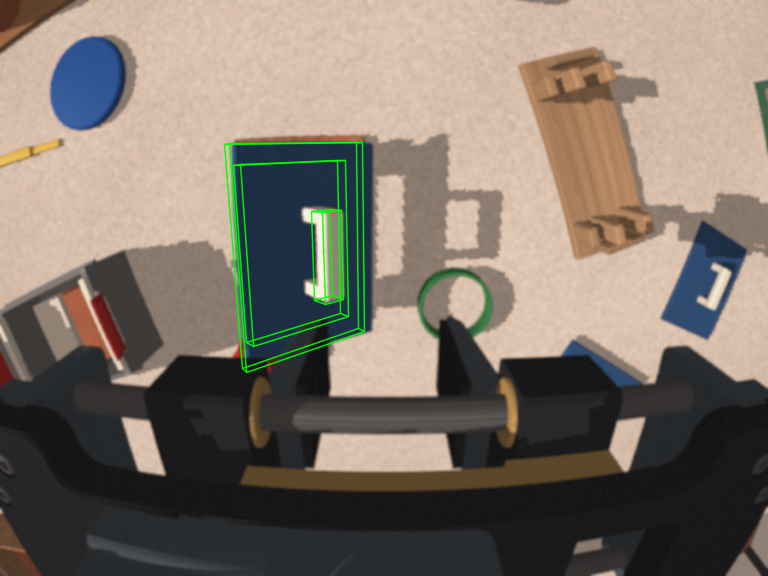

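View pics/m_s.png

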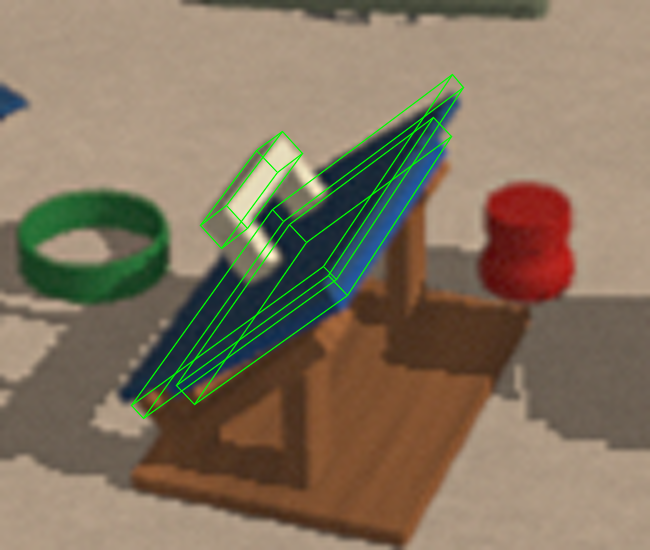

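Run:
```python
from pl import *
s=env.grab_frame('scene');cv2.imwrite('pics/n_scene.png',s[:,:,::-1])
crop(s,260,195,110,100,7,'pics/n_s.png')
f=cv2.imread('pics/mraw.png')[:,:,::-1];crop(f,170,95,160,150,4,'pics/n_w.png')
t=env.grab_frame('top');cv2.imwrite('pics/n_top.png',t[:,:,::-1]);crop(t,280,180,110,120,5,'pics/n_t.png')
```

```text
(no output)
```

View pics/n_s.png

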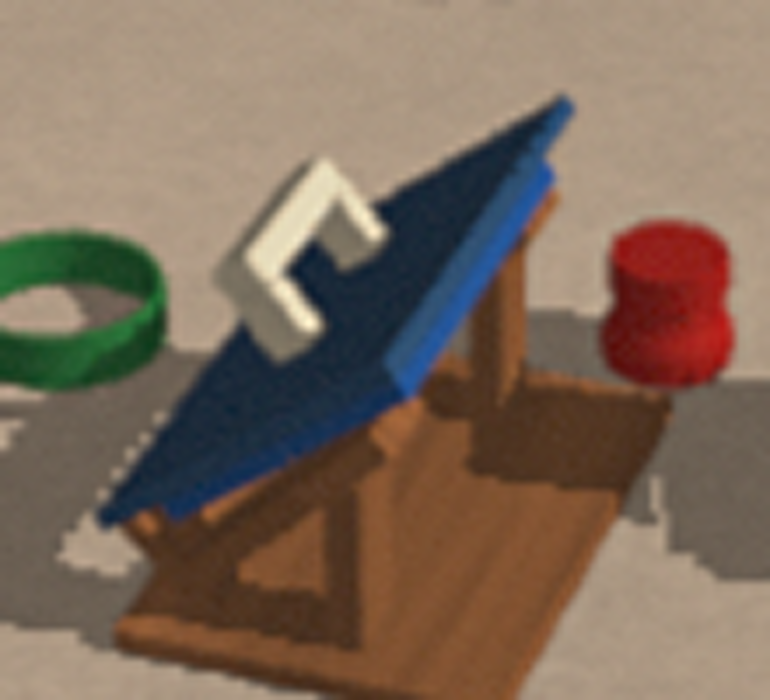

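View pics/n_w.png

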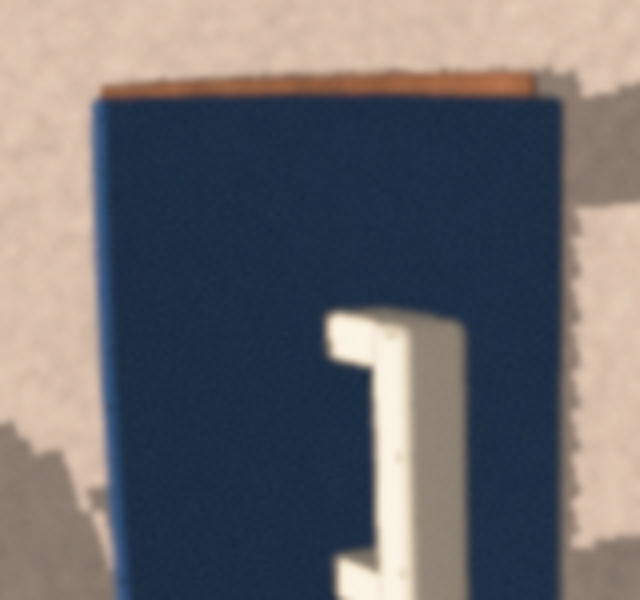

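View pics/n_t.png

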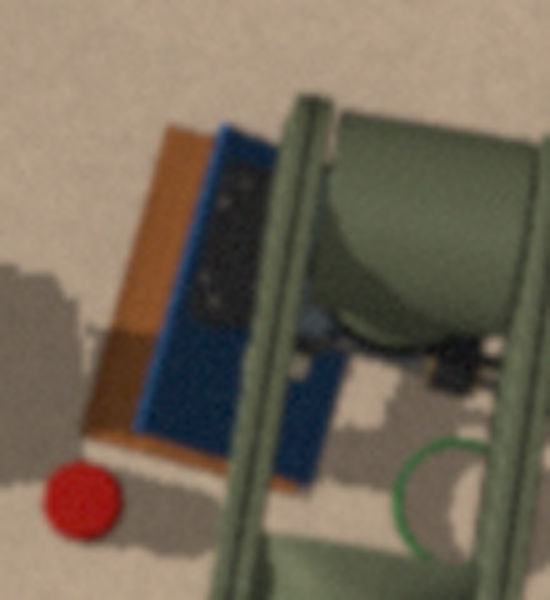

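```bash
cat > fitlid.py <<'E'
from pl import *
T=lambda x,y,k,ox,oy:np.array([x/k+ox,y/k+oy])-0.5
S=lambda x,y:T(x,y,7,260,195); W=lambda x,y:T(x,y,4,170,95)
stw={'ee_pos':np.array([469.86,-60.14,239.27]),'ee_rot':np.array([-90.02,-.09,165.96])}
obs=[('scene',[88,64,10],S(388,362)),('scene',[-88,64,10],S(563,97)),('scene',[88,-64,10],S(102,513)),('scene',[88,64,2],S(402,387)),
('scene',[88,-64,2],S(104,525)),
('scene',[-35,9,46],S(322,158)),('scene',[35,-9,46],S(216,272)),('scene',[35,9,46],S(252,268)),
('wrist',[88,64,10],W(106,101)),('wrist',[88,-64,10],W(560,99)),('wrist',[35,9,46],W(410,322)),('wrist',[35,-9,46],W(467,325))]
def pose(q): # x,y,z,yaw,tilt,roll(about slope dir)
    x=unit(q[3]);u=(x*np.cos(np.radians(q[4]))+Z*np.sin(np.radians(q[4])));n=(-x*np.sin(np.radians(q[4]))+Z*np.cos(np.radians(q[4])))
    M=np.c_[np.cross(u,n),u,n]@R.from_euler('y',q[5],degrees=True).as_matrix();return np.array(q[:3]),M
def f(q):
    c,M=pose(q);return np.concatenate([proj(k,c+M@X,stw)[0]-uv for k,X,uv in obs])
r=least_squares(f,[*seat,75.85,42,0],loss='soft_l1',x_scale=[1,1,1,.5,.5,.5])
if __name__=='__main__':
    print(r.x,r.x[:3]-seat,np.linalg.norm(r.x[:3]-seat));print(f(r.x).reshape(-1,2))
    c,M=pose(r.x);print('tilt rad',np.arccos(M[2,2]))
    from ov import lidw,draw
    s=cv2.imread('pics/n_scene.png')[:,:,::-1];w_=cv2.imread('pics/mraw.png')[:,:,::-1]
    a=draw(s,'scene',lidw(c,M),k=5,crop=(260,195,90,90));b=draw(w_,'wrist',lidw(c,M),stw,k=2.25,crop=(150,90,170,200));cv2.imwrite('pics/o.png',np.hstack([a,b]))
E
python3 fitlid.py
```

```text
[492.17   1.45  76.24  75.53  39.48   0.12] [-1.9  -4.42 -5.76] 7.503220324641285
[[-0.74  0.36]
 [ 0.22 -0.39]
 [-1.69  2.03]
 [-0.41 -0.28]
 [ 0.28  3.06]
 [ 0.29 -0.28]
 [-1.59  1.77]
 [-1.03 -1.04]
 [-1.63  0.02]
 [ 0.59  0.05]
 [-2.15  2.16]
 [ 0.44 -0.2 ]]
tilt rad 0.6891203499261934
```

View pics/o.png

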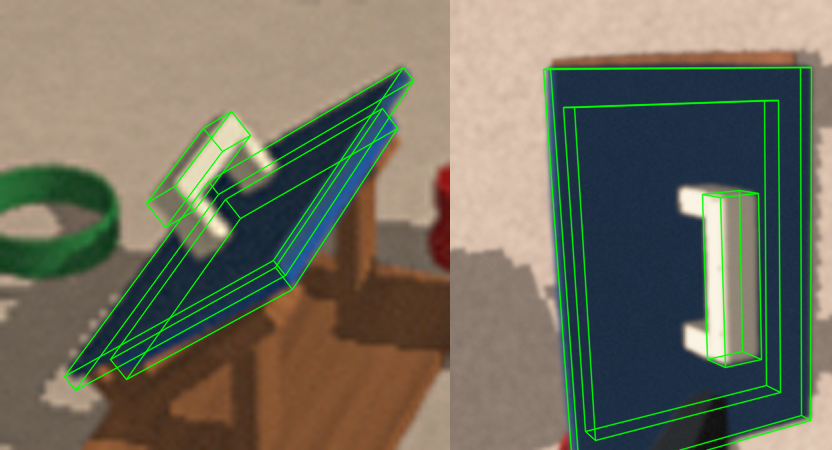

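```bash
cat > mfit.py <<'E'
from fitlid import *
from ov import box
LP=[box((-88,-64,2),(88,64,10))[0],box((-72,-51,-10),(72,51,2))[0],box((-35,-9,32),(35,9,46))[0],box((-35,-5,10),(-25,5,32))[0],box((25,-5,10),(35,5,32))[0]]
def sil(cam,c,M,st,k=4):
    I=np.zeros((480*k,640*k),np.uint8)
    for P in LP:
        u=((proj(cam,P@M.T+c,st)+.5)*k);h=cv2.convexHull(u.astype(np.float32)).astype(np.int32);cv2.fillConvexPoly(I,h,255)
    return cv2.resize(I,(640,480),interpolation=cv2.INTER_AREA)/255.
E
python3 - <<'E'
from mfit import *
env.grab_frame('scene');m=env.masks_of('scene','lid_centre')
for d in m: print(d['p'],d['location'],d['region'].sum())
np.save('ms.npy',np.array([d['region'] for d in m]))
st=env.state();env.grab_frame('wrist');m=env.masks_of('wrist','lid_centre')
for d in m: print(d['p'],d['location'],d['region'].sum())
np.save('mw.npy',np.array([d['region'] for d in m]));print(st['ee_pos'],st['ee_rot'])
E
```

```text
0.94 [227.4, 207.5] 842
0.56 [122.3, 316.6] 1127
0.79 [504.6, 305.3] 542
0.74 [589.0, 233.9] 3744
0.65 [250.4, 195.9] 18540
0.25 [95.2, 272.1] 594
[470.65 -59.49 240.43] [-90.05   0.06 166.09]
```

Run:
```python
from mfit import *
s=cv2.imread('pics/n_scene.png').astype(int);b,g,rr=s[...,0],s[...,1],s[...,2]
blue=(b>rr+8)
box_=np.zeros((480,640),bool);box_[200:280,265:350]=1
blue&=box_
wm=np.load('mw.npy');k=[i for i in range(len(wm)) if wm[i][190:200,230:260].any()][0];wm=wm[k]
stw['ee_pos']=np.array([470.65,-59.49,240.43]);stw['ee_rot']=np.array([-90.05,.06,166.09])
Ks=np.zeros((480,640));Ks[200:280,265:350]=1
# ignore handle zone in scene (white) for blue compare
white=(s.min(2)>105)&(abs(rr-b)<60)&box_
cv2.imwrite('pics/p.png',np.hstack([cv2.resize((blue*255).astype(np.uint8)[200:280,265:350],None,fx=4,fy=4),cv2.resize((wm*255).astype(np.uint8)[80:300,150:350],None,fx=1.45,fy=1.4545)[:320]]))
def cost(q):
    c,M=pose(q)
    A=sil('scene',c,M,stw)
    I=np.zeros((480*4,640*4),np.uint8)
    for P in LP[:2]:
        u=((proj('scene',P@M.T+c)+.5)*4);cv2.fillConvexPoly(I,cv2.convexHull(u.astype(np.float32)).astype(np.int32),255)
    A=cv2.resize(I,(640,480),interpolation=cv2.INTER_AREA)/255.
    H=np.zeros((480*4,640*4),np.uint8)
    for P in LP[2:]:
        u=((proj('scene',P@M.T+c)+.5)*4);cv2.fillConvexPoly(H,cv2.convexHull(u.astype(np.float32)).astype(np.int32),255)
    H=cv2.resize(H,(640,480),interpolation=cv2.INTER_AREA)/255.
    A=A*(1-H)
    B=sil('wrist',c,M,stw)
    Kw=np.zeros((480,640));Kw[60:262,140:340]=1
    return (abs(A-blue)*Ks).sum()*2+ (abs(B-wm)*Kw).sum()*.5
from scipy.optimize import minimize
best=None
for t0 in(36,42,46):
    q0=r.x.copy();q0[4]=t0
    o=minimize(cost,q0,method='Nelder-Mead',options=dict(initial_simplex=q0+np.vstack([np.zeros(6),np.diag([5,5,5,3,4,2])]),maxfev=500))
    print(o.fun,o.x,np.linalg.norm(o.x[:3]-seat))
    if best is None or o.fun<best.fun:best=o
np.save('lidpose.npy',best.x)
c,M=pose(best.x);print('tilt',np.arccos(M[2,2]))
from ov import lidw,draw
w_=cv2.imread('pics/mraw.png')[:,:,::-1]
stm={'ee_pos':np.array([469.86,-60.14,239.27]),'ee_rot':np.array([-90.02,-.09,165.96])}
a=draw(s.astype(np.uint8)[:,:,::-1],'scene',lidw(c,M),k=5,crop=(260,195,90,90));b=draw(w_,'wrist',lidw(c,M),stm,k=2.25,crop=(150,90,170,200));cv2.imwrite('pics/o2.png',np.hstack([a,b]))
```

```text
Traceback (most recent call last):
  File "mfit.py", line 7, in sil
    u=((proj(cam,P@M.T+c,st)+.5)*k);h=cv2.convexHull(u.astype(np.float32)).astype(np.int32);cv2.fillConvexPoly(I,h,255)
        ~~~~^^^^^^^^^^^^^^^^
  File "h.py", line 6, in proj
    c=env.camera_info(name);P=np.atleast_2d(P)
ValueError: time passes only in moves, steps and waits
```

View pics/p.png

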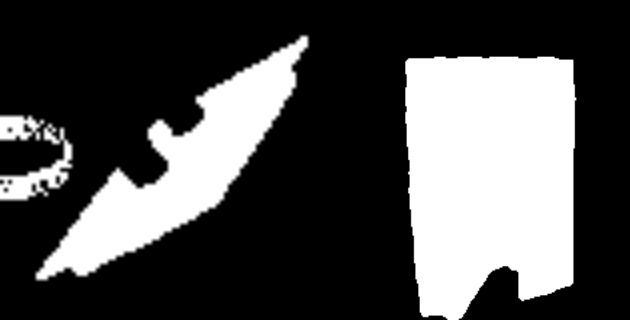

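```bash
sed -i 's/^def proj/_C={}\ndef cinfo(n):\n    if n not in _C:_C[n]=env.camera_info(n)\n    return _C[n]\ndef proj/; s/c=env.camera_info(name);P=/c=cinfo(name);P=/' h.py
cat > run.py <<'E'
from mfit import *
s=cv2.imread('pics/n_scene.png').astype(int);b,g,rr=s[...,0],s[...,1],s[...,2]
blue=(b>rr+8)&(b>g+6)
box_=np.zeros((480,640),bool);box_[200:280,270:350]=1
blue&=box_
wm=np.load('mw.npy');k=[i for i in range(len(wm)) if wm[i][190:200,230:260].any()][0];wm=wm[k]
stw['ee_pos']=np.array([470.65,-59.49,240.43]);stw['ee_rot']=np.array([-90.05,.06,166.09])
Ks=box_.astype(float)
Kw=np.zeros((480,640));Kw[60:262,140:340]=1
def fill(cam,Ps,c,M,k=3):
    I=np.zeros((480*k,640*k),np.uint8)
    for P in Ps:
        u=((proj(cam,P@M.T+c,stw)+.5)*k);cv2.fillConvexPoly(I,cv2.convexHull(u.astype(np.float32)).astype(np.int32),255)
    return cv2.resize(I,(640,480),interpolation=cv2.INTER_AREA)/255.
def cost(q):
    c,M=pose(q)
    A=fill('scene',LP[:2],c,M)*(1-fill('scene',LP[2:],c,M))
    B=fill('wrist',LP,c,M)
    return (abs(A-blue)*Ks).sum()*2+ (abs(B-wm)*Kw).sum()*.5
from scipy.optimize import minimize
best=None
for t0 in(36,42):
    q0=r.x.copy();q0[4]=t0
    o=minimize(cost,q0,method='Nelder-Mead',options=dict(initial_simplex=q0+np.vstack([np.zeros(6),np.diag([5,5,5,3,4,2])]),maxfev=400))
    print(o.fun,o.x,np.linalg.norm(o.x[:3]-seat))
    if best is None or o.fun<best.fun:best=o
np.save('lidpose.npy',best.x)
c,M=pose(best.x);print('tilt',np.arccos(M[2,2]))
from ov import lidw,draw
w_=cv2.imread('pics/mraw.png')[:,:,::-1]
stm={'ee_pos':np.array([469.86,-60.14,239.27]),'ee_rot':np.array([-90.02,-.09,165.96])}
a=draw(s.astype(np.uint8)[:,:,::-1],'scene',lidw(c,M),k=5,crop=(260,195,90,90));b=draw(w_,'wrist',lidw(c,M),stm,k=2.25,crop=(150,90,170,200));cv2.imwrite('pics/o2.png',np.hstack([a,b]))
E
python3 run.py
```

```text
408.0526643598616 [493.36   1.57  77.41  74.86  39.57  -0.3 ] 6.3264775499602095
390.5766782006921 [493.54   1.47  78.02  75.72  39.71  -1.27] 5.950072907975714
tilt 0.6934495782624395
```

View pics/o2.png

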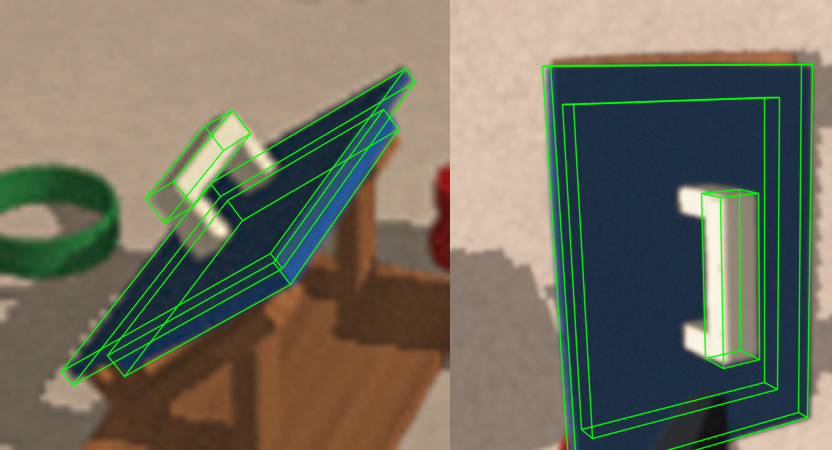

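```bash
cat >> pl.py <<'E'
_q=np.radians(39.6);_x=unit(75.7)
Lc=np.array([493.4,1.5,77.7]);Lu=_x*np.cos(_q)+Z*np.sin(_q);Ln=-_x*np.sin(_q)+Z*np.cos(_q)
R_hand=mat(-Ln,-Lu)
E
python3 - <<'E'
from pl import *
h=Lc+Ln*60
print(h,Lc-13*Ln)
lin(h,R_hand,vmax=30)
E
```

```text
[483.95 -35.56 123.93] [495.45   9.53  67.68]
N 6 turn [-6.59  0.06  0.01]
[-1.2, 19.4, -4.4]
[-1.1, 19.8, -2.1]
[-1.1, 19.9, 0.2]
[-1.1, 19.8, 2.4]
[-1.1, 19.4, 4.7]
[-1.1, 18.7, 6.9]
```

```bash
python3 -m handwheel '[[0.5,[-1.2,19.4,-4.4],[-6.6,0,0]],[0.5,[-1.1,19.8,-2.1],[-6.6,0,0]],[0.5,[-1.1,19.9,0.2],[-6.6,0,0]],[0.5,[-1.1,19.8,2.4],[-6.6,0,0]],[0.5,[-1.1,19.4,4.7],[-6.6,0,0]],[0.5,[-1.1,18.7,6.9],[-6.6,0,0]],[0.5,[0,0,0],[0,0,0]],[0.5,[0,0,0],[0,0,0]],[0.5,[0,0,0],[0,0,0]],[0.5,[0,0,0],[0,0,0]]]'
python3 - <<'E'
from pl import *
from ov import lidw,draw
env.grab_frame('top')
st=env.state();f=env.grab_frame('wrist');print(st['qpos'],st['ee_pos'],st['ee_rot'])
plan(Lc-13*Ln,R_hand)
M=np.c_[np.cross(Lu,Ln),Lu,Ln]
cv2.imwrite('pics/q_w.png',draw(f,'wrist',lidw(Lc,M),st,k=2.4,crop=(160,70,320,250)))
s=env.grab_frame('scene');cv2.imwrite('pics/q_s.png',draw(s,'scene',[],k=4,crop=(200,130,170,150)))
E
```

```text
time_s: 19.73
ee_pos: [485.0, -35.3, 126.1]
ee_rot: [-129.5, 0.3, 166.1]
force: [0.2, 0.0, -0.4]
gripper_width: 45.7
[-32.7   19.66 110.7   40.06  69.72  49.85] [484.88 -35.2  126.16] [-129.51    0.36  166.15]
N 2 shift [ 0.3  37.1   0.87] turn [-0.04  0.28  0.01]  total d [ 0.61 74.2   1.71] rv [-0.08  0.56  0.02]
```

View pics/q_w.png

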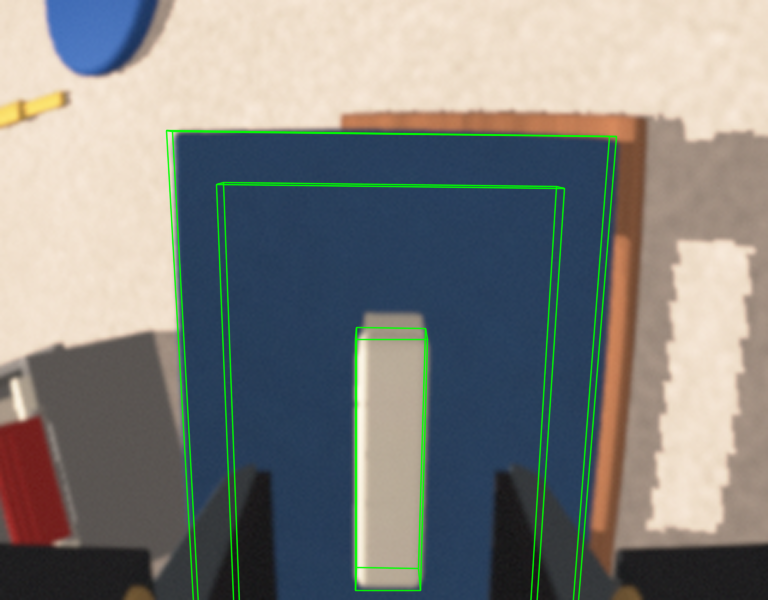

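View pics/q_s.png

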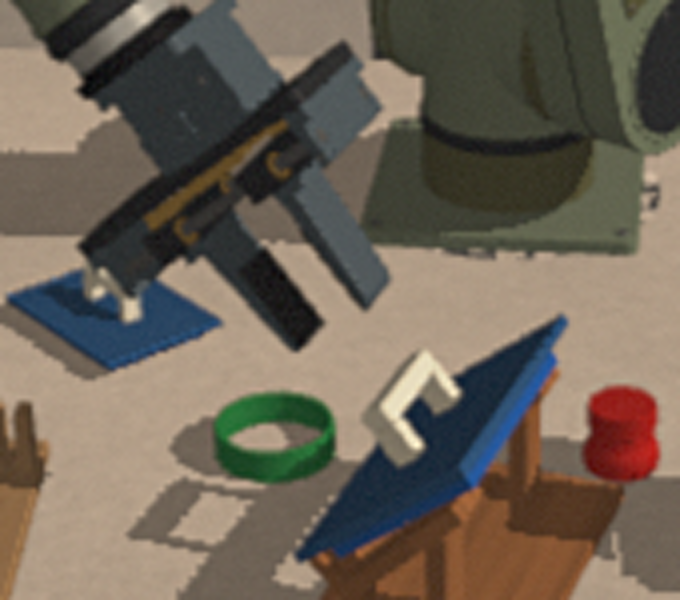

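```bash
python3 -m handwheel '[[0.5,[0.3,25,0.9],[0,0.3,0]],[0.5,[0.3,25,0.8],[0,0.3,0]],[0.5,[0,14,0],[0,0,0]],[0.5,[0,8,0],[0,0,0]],[0.5,[0,0,0],[0,0,0]],[0.5,[0,0,0],[0,0,0]],[0.5,[0,0,0],[0,0,0]],[0.5,[0,0,0],[0,0,0]],[0.5,[0,0,0],[0,0,0]],[0.5,[0,0,0],[0,0,0]]]' 50
python3 - <<'E'
from pl import *
print(env.state()['force'])
plan(Lc-13*Ln,R_hand)
s=env.grab_frame('scene');crop(s,220,150,150,130,4,'pics/r_s.png')
E
```

```text
time_s: 20.72
ee_pos: [494.4, 7.3, 67.9]
ee_rot: [-129.6, -0.2, 165.5]
force: [0.4, 0.2, 0.9]
gripper_width: 45.9
[0.44 0.19 0.88]
N 1 shift [-0.46  1.69 -1.73] turn [ 0.03 -0.29  0.07]  total d [-0.46  1.69 -1.73] rv [ 0.03 -0.29  0.07]
```

View pics/r_s.png

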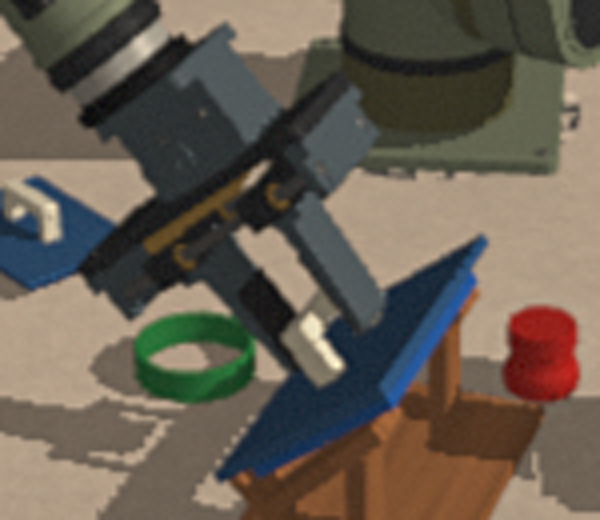

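```bash
python3 -m handwheel '[[0,[0,1,-1],[0,0,0]],[0,[0,0,0],[0,0,0]],[0,[0,0,0],[0,0,0]],[0,[0,0,0],[0,0,0]],[0,[0,0,0],[0,0,0]],[0,[0,0,0],[0,0,0]],[0,[0,0,0],[0,0,0]],[0,[0,0,0],[0,0,0]],[0,[0,0,0],[0,0,0]],[0,[0,0,0],[0,0,0]]]' 50 && python3 -m handwheel '[[0,[0,-15,0],[0,0,0]],[0,[0,-25,0],[0,0,0]],[0,[0,-30,0],[0,0,0]],[0,[0,-35,0],[0,0,0]],[0,[0,-35,0],[0,0,0]],[0,[0,0,0],[0,0,0]],[0,[0,0,0],[0,0,0]],[0,[0,0,0],[0,0,0]],[0,[0,0,0],[0,0,0]],[0,[0,0,0],[0,0,0]]]'
python3 - <<'E'
from pl import *
p,r=cur();print(env.state()['force'],env.state()['gripper_width'],env.state()['qpos'])
s=env.grab_frame('scene');cv2.imwrite('pics/s_s.png',s[:,:,::-1]);crop(s,190,90,200,160,4,'pics/s_sc.png')
E
```

```text
time_s: 21.6
ee_pos: [494.5, 9.3, 67.5]
ee_rot: [-129.7, -0.3, 165.6]
force: [0.5, 0.8, 1.9]
gripper_width: 17.3
time_s: 22.43
ee_pos: [471.9, -76.3, 173.9]
ee_rot: [-129.7, -0.5, 165.6]
force: [-0.5, 0.2, -1.8]
gripper_width: 17.6
[-0.54  0.19 -1.79] 17.646808746800456 [-37.35  17.64 105.49  36.77  78.06  52.44]
```

View pics/s_sc.png

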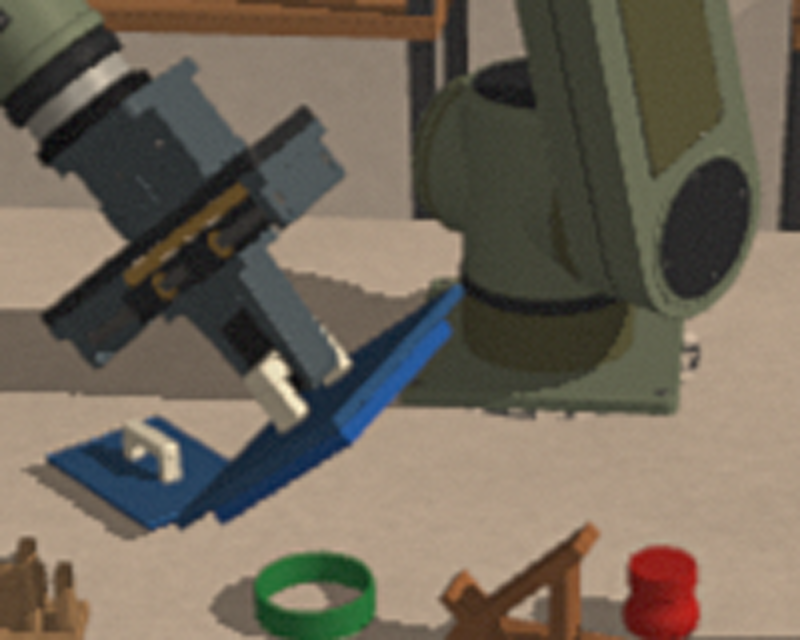

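```bash
cat > tubov.py <<'E'
from ov import *
TUB=[467.7,305.5,94.1]
def tubobjs(T):
    o=[box((-84,-60,0),(84,60,80)),box((-76,-55,70),(76,55,80))]
    return [(w(T,P),E) for P,E in o]
E
python3 - <<'E'
from tubov import *
t=cv2.imread('pics/n_top.png')[:,:,::-1];s=cv2.imread('pics/s_s.png')[:,:,::-1]
cv2.imwrite('pics/t1.png',draw(t,'top',tubobjs(TUB),k=8,crop=(175,210,95,75)))
cv2.imwrite('pics/t2.png',draw(s,'scene',tubobjs(TUB),k=7,crop=(390,210,110,80)))
E
```

```text
(no output)
```

View pics/t1.png

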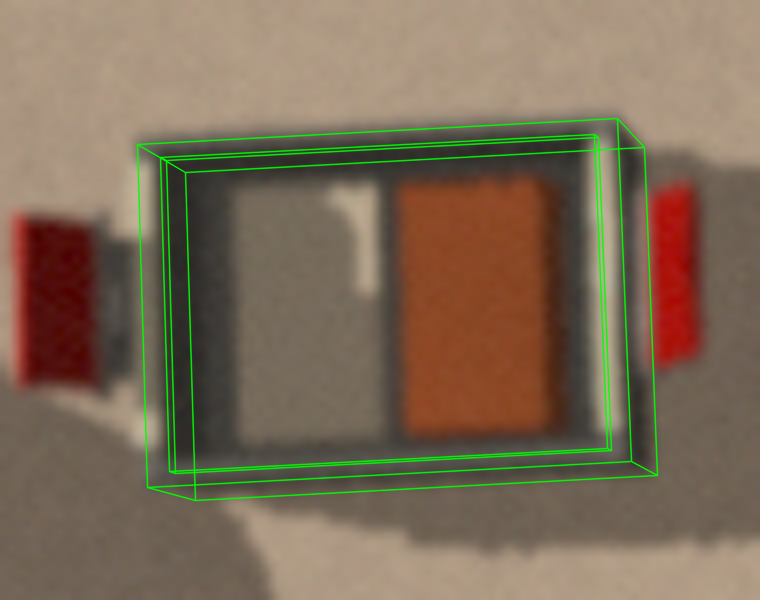

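View pics/t2.png

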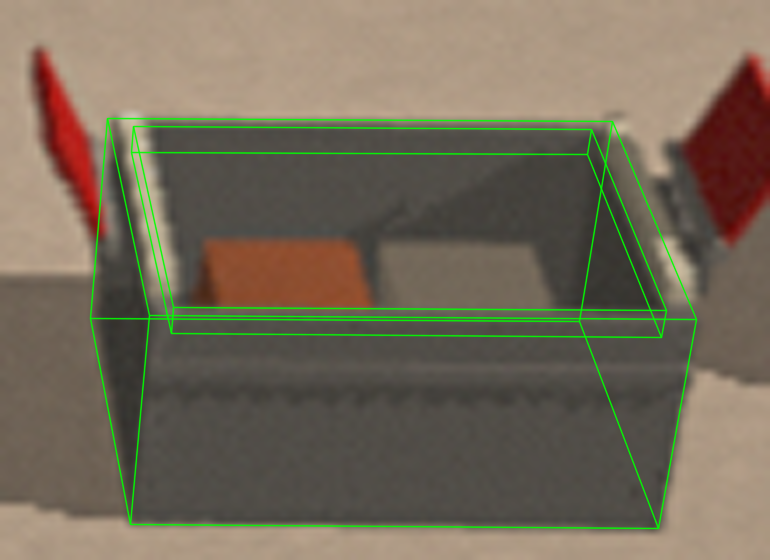

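Run:
```python
from pl import *
Rt=mat(-Z,unit(4.1))
p,r=cur();print(p)
lin([440,80,250],mat(-Z,unit(-55)))
lin([467.7,305.5,190],Rt,c=(np.array([440,80,250.]),R.from_matrix(mat(-Z,unit(-55)))))
```

```text
[472.09 -76.41 174.09]
N 9 turn [ 4.15 -5.28 -1.85]
[7.8, 3.7, -17.6]
[6.1, 2.7, -18.5]
[4.3, 1.5, -19.1]
[2.5, 0.2, -19.5]
[0.7, -1.2, -19.6]
[-1.1, -2.6, -19.4]
[-2.7, -4.1, -19.0]
[-4.3, -5.5, -18.3]
[-5.7, -7.0, -17.4]
N 9 turn [-0.   -6.57 -0.  ]
[-16.9, 6.7, -18.8]
[-18.9, 6.7, -16.7]
[-20.7, 6.7, -14.4]
[-22.2, 6.7, -12.0]
[-23.4, 6.7, -9.3]
[-24.4, 6.7, -6.6]
[-25.0, 6.7, -3.8]
[-25.2, 6.7, -0.9]
[-25.2, 6.7, 2.0]
```

```bash
python3 -m handwheel '[[0,[7.8,3.7,-17.6],[4.15,-5.28,-1.85]],[0,[6.1,2.7,-18.5],[4.15,-5.28,-1.85]],[0,[4.3,1.5,-19.1],[4.15,-5.28,-1.85]],[0,[2.5,0.2,-19.5],[4.15,-5.28,-1.85]],[0,[0.7,-1.2,-19.6],[4.15,-5.28,-1.85]],[0,[-1.1,-2.6,-19.4],[4.15,-5.28,-1.85]],[0,[-2.7,-4.1,-19],[4.15,-5.28,-1.85]],[0,[-4.3,-5.5,-18.3],[4.15,-5.28,-1.85]],[0,[-5.7,-7,-17.4],[4.15,-5.28,-1.85]],[0,[0,0,0],[0,0,0]]]' && python3 -m handwheel '[[0,[-16.9,6.7,-18.8],[0,-6.57,0]],[0,[-18.9,6.7,-16.7],[0,-6.57,0]],[0,[-20.7,6.7,-14.4],[0,-6.57,0]],[0,[-22.2,6.7,-12],[0,-6.57,0]],[0,[-23.4,6.7,-9.3],[0,-6.57,0]],[0,[-24.4,6.7,-6.6],[0,-6.57,0]],[0,[-25,6.7,-3.8],[0,-6.57,0]],[0,[-25.2,6.7,-0.9],[0,-6.57,0]],[0,[-25.2,6.7,2],[0,-6.57,0]],[0,[0,0,0],[0,0,0]]]' && python3 -m handwheel '[[0,[0,0,0],[0,0,0]],[0,[0,0,0],[0,0,0]],[0,[0,0,0],[0,0,0]],[0,[0,0,0],[0,0,0]],[0,[0,0,0],[0,0,0]],[0,[0,0,0],[0,0,0]],[0,[0,0,0],[0,0,0]],[0,[0,0,0],[0,0,0]],[0,[0,0,0],[0,0,0]],[0,[0,0,0],[0,0,0]]]'
cat > chk.py <<'E'
from pl import *
from tubov import *
import sys
n=sys.argv[1]
st=env.state();p,r=cur(st);print(p,st['ee_rot'],st['force'],st['gripper_width'],st['qpos'])
Rt=r.as_matrix();c=p+Rt@[0,-13,0];M=np.c_[-Rt[:,0],-Rt[:,2],-Rt[:,1]];print('lid c',c,'lid tilt',np.degrees(np.arccos(M[2,2])))
s=env.grab_frame('scene');L=lidw(c,M)
cv2.imwrite(f'pics/{n}_s.png',draw(s,'scene',L+tubobjs(TUB),k=5,crop=(380,150,140,130)))
cv2.imwrite(f'pics/{n}_sr.png',draw(s,'scene',[],k=5,crop=(380,150,140,130)))
t=env.grab_frame('top');cv2.imwrite(f'pics/{n}_t.png',draw(t,'top',L+tubobjs(TUB),k=6,crop=(165,195,120,100)))
plan([TUB[0],TUB[1],p[2]],mat(-Z,unit(4.1)),n=1)
E
python3 chk.py u
```

```text
time_s: 23.32
ee_pos: [439.3, 86.2, 251.9]
ee_rot: [-89.9, 0.3, -144.3]
force: [0.5, -0.0, -2.3]
gripper_width: 17.8
time_s: 24.15
ee_pos: [467.3, 308.1, 187.1]
ee_rot: [-90.1, 0.0, -85.6]
force: [-0.3, 0.7, -1.8]
gripper_width: 17.7
time_s: 24.98
ee_pos: [468.5, 304.4, 190.2]
ee_rot: [-89.8, -0.1, -85.9]
force: [-0.0, -1.3, -2.2]
gripper_width: 17.8
[468.48 304.36 190.18] [-89.83  -0.07 -85.93] [-0.02 -1.33 -2.16] 17.75530168422681 [31.93 16.55 91.28 -0.15 72.06 27.9 ]
lid c [468.44 304.38 203.18] lid tilt 0.18480294179379042
N 1 shift [-1.19 -0.07 -0.7 ] turn [-0.16 -0.02  0.08]  total d [-1.19 -0.07 -0.7 ] rv [-0.16 -0.02  0.08]
```

View pics/u_s.png

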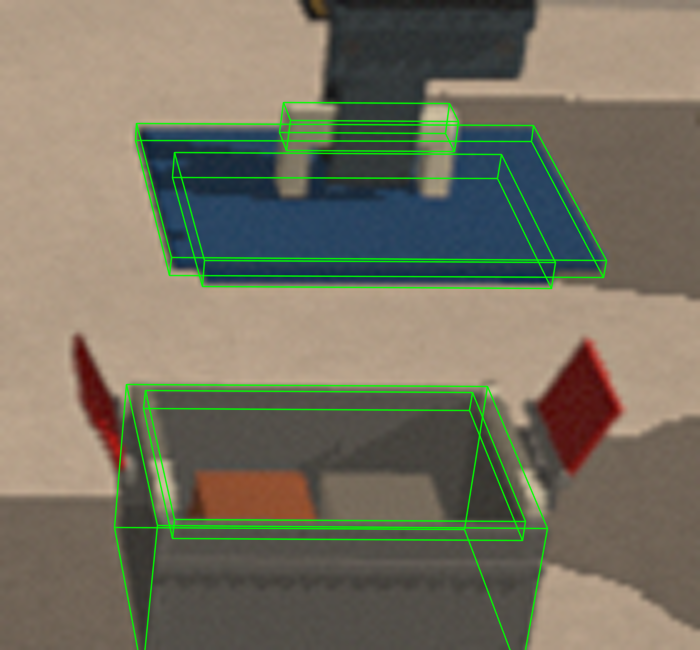

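View pics/u_t.png

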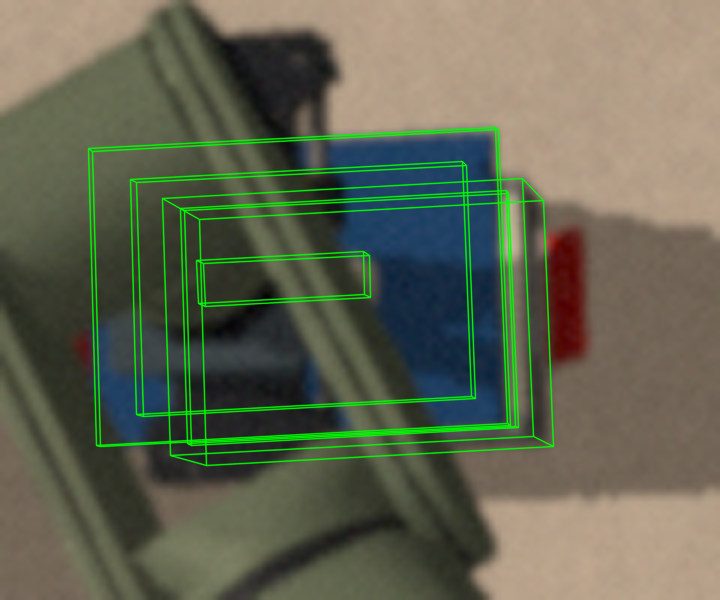

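```bash
python3 -m handwheel '[[0,[-1,20,1.5],[0,0,0]],[0,[0,25,0],[0,0,0]],[0,[0,25,0],[0,0,0]],[0,[0,20,0],[0,0,0]],[0,[0,15,0],[0,0,0]],[0,[0,0,0],[0,0,0]],[0,[0,0,0],[0,0,0]],[0,[0,0,0],[0,0,0]],[0,[0,0,0],[0,0,0]],[0,[0,0,0],[0,0,0]]]' && python3 chk.py v
```

```text
time_s: 25.92
ee_pos: [471.0, 305.9, 86.5]
ee_rot: [-89.7, -0.0, -85.9]
force: [0.9, -0.1, -1.7]
gripper_width: 17.5
[471.04 305.87  86.5 ] [-89.7   -0.01 -85.92] [ 0.92 -0.11 -1.66] 17.496629879513197 [31.92 21.51 99.87 -0.17 58.36 27.93]
lid c [470.97 305.87  99.5 ] lid tilt 0.3018599480823217
N 1 shift [-0.11 -0.45 -2.97] turn [-0.25 -0.02  0.04]  total d [-0.11 -0.45 -2.97] rv [-0.25 -0.02  0.04]
```

View pics/v_s.png

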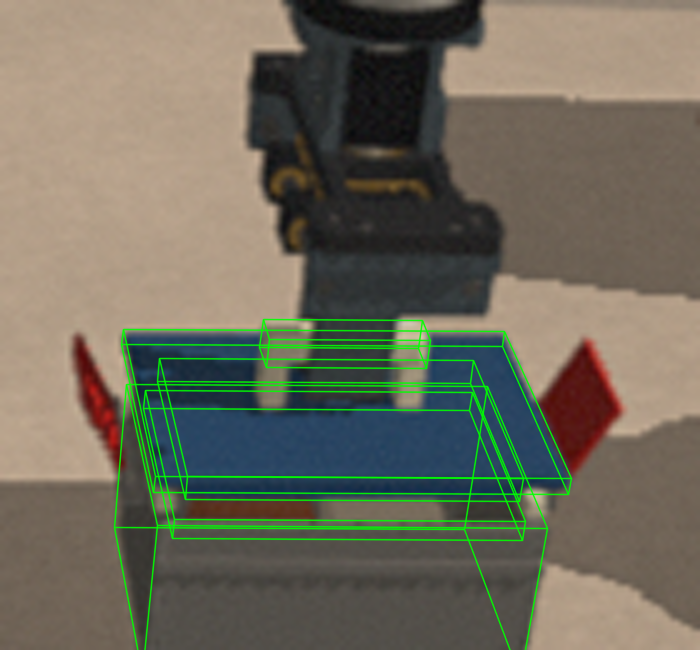

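View pics/v_sr.png

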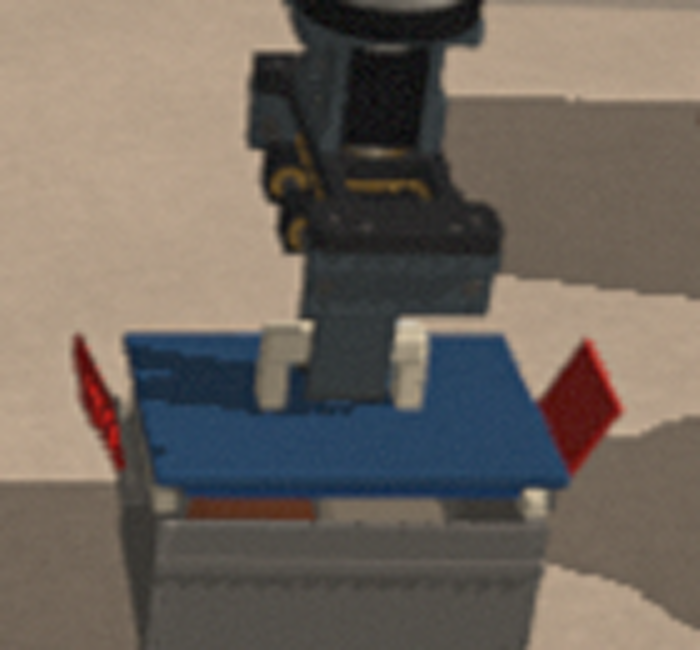

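View pics/v_t.png

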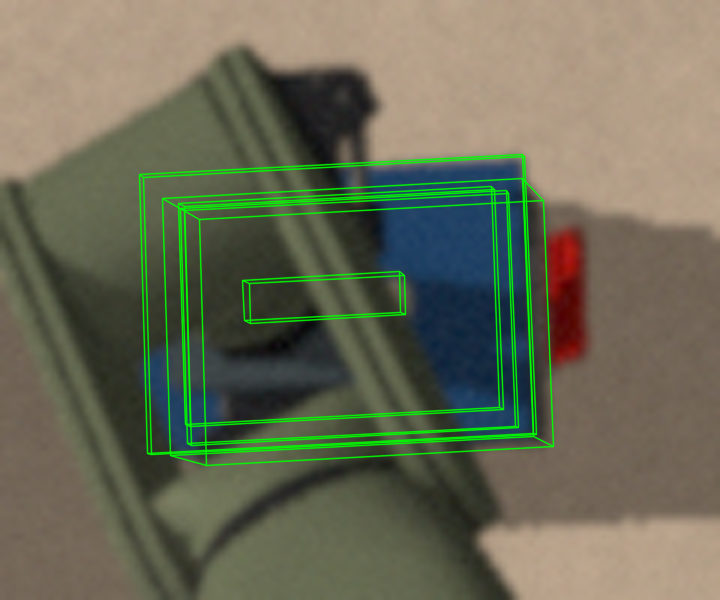

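```bash
python3 -m handwheel '[[0,[0,2,-1],[-0.2,0,0]],[0,[0,3,0],[0,0,0]],[0,[0,3,0],[0,0,0]],[0,[0,3,0],[0,0,0]],[0,[0,1,0],[0,0,0]],[0,[0,0,0],[0,0,0]],[0,[0,0,0],[0,0,0]],[0,[0,0,0],[0,0,0]],[0,[0,0,0],[0,0,0]],[0,[0,0,0],[0,0,0]]]' && python3 chk.py w
```

```text
time_s: 26.85
ee_pos: [469.3, 305.3, 73.6]
ee_rot: [-90.0, -0.1, -85.9]
force: [-0.9, -1.5, 5.5]
gripper_width: 17.8
[469.3  305.27  73.63] [-90.02  -0.07 -85.92] [-0.93 -1.49  5.49] 17.792372880751483 [ 31.9   22.27 100.78  -0.07  57.    27.86]
lid c [469.3  305.29  86.63] lid tilt 0.07742933834812639
N 1 shift [-0.36 -0.01 -1.55] turn [ 0.02 -0.02  0.08]  total d [-0.36 -0.01 -1.55] rv [ 0.02 -0.02  0.08]
```

View pics/w_sr.png

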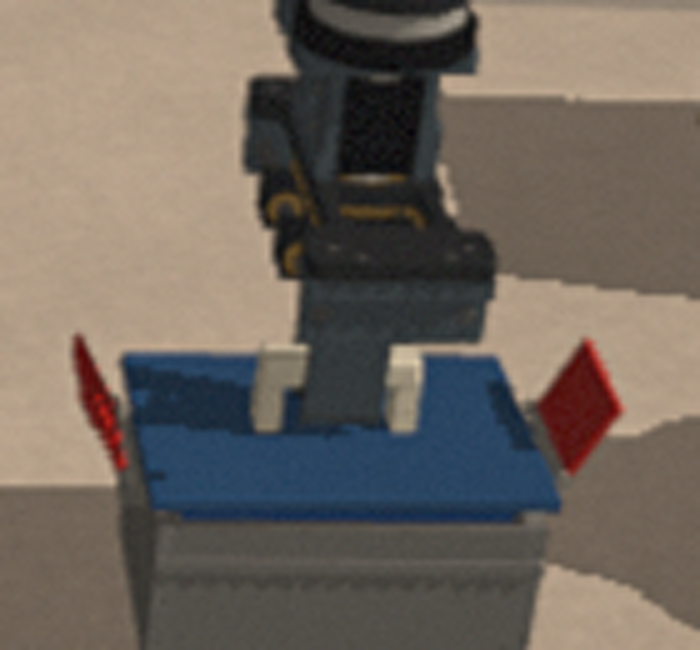

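```bash
python3 -m handwheel '[[0,[0,1.5,-0.5],[0,0,0]],[0,[0,1.5,-0.5],[0,0,0]],[0,[0,1,0],[0,0,0]],[0,[0,1,0],[0,0,0]],[0,[0,0,0],[0,0,0]],[0,[0,0,0],[0,0,0]],[0,[0,0,0],[0,0,0]],[0,[0,0,0],[0,0,0]],[0,[0,0,0],[0,0,0]],[0,[0,0,0],[0,0,0]]]' 60 && python3 -c "
from workcell import env;s=env.state();print(s['force'],s['torque'],s['gripper_width'],s['ee_pos'])"
```

```text
time_s: 27.78
ee_pos: [469.4, 305.3, 70.5]
ee_rot: [-89.9, -0.0, -85.9]
force: [-1.4, -2.4, 14.4]
gripper_width: 17.7
[-1.37750259 -2.43515243 14.41688737] [-0.6537656   0.60535383  0.02721355] 17.67502716475102 [469.44061115 305.27865793  70.51699901]
```

```bash
python3 -m handwheel '[[0,[0,1,0],[0,0,0]],[0,[0,1,0],[0,0,0]],[0,[0,1,0],[0,0,0]],[0,[0,1,0],[0,0,0]],[0,[0,1,0],[0,0,0]],[0,[0,1,0],[0,0,0]],[0,[0,0,0],[0,0,0]],[0,[0,0,0],[0,0,0]],[0,[0,0,0],[0,0,0]],[0,[0,0,0],[0,0,0]]]' 60 && python3 chk.py x;  python3 -c "
from workcell import env;s=env.state();print(s['force'],s['torque'],s['gripper_width'],s['ee_pos'])"
```

```text
time_s: 28.62
ee_pos: [469.7, 305.4, 65.5]
ee_rot: [-89.8, -0.0, -85.9]
force: [-2.3, -2.9, 21.1]
gripper_width: 17.6
[469.74 305.41  65.53] [-89.8   -0.02 -85.9 ] [-2.26 -2.86 21.14] 17.563864195938024 [ 31.93  22.68 101.48  -0.14  55.66  27.91]
lid c [469.69 305.41  78.53] lid tilt 0.20556854342424202
N 1 shift [-0.21  0.   -2.02] turn [-0.21 -0.    0.02]  total d [-0.21  0.   -2.02] rv [-0.21 -0.    0.02]
[-2.10475132 -3.04077821 21.04005592] [-0.92729112  0.78567087  0.05472658] 17.826674208945448 [469.72580872 305.43014     65.542632  ]
```

View pics/x_sr.png

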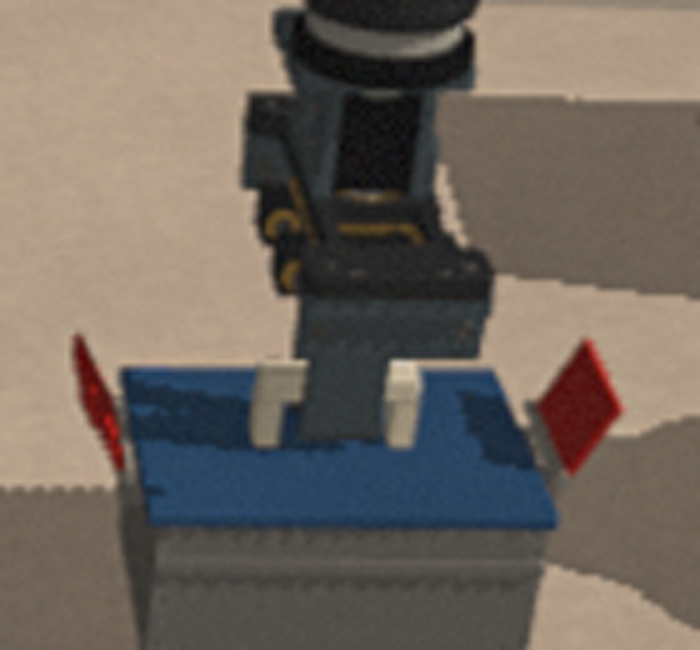

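View pics/x_t.png

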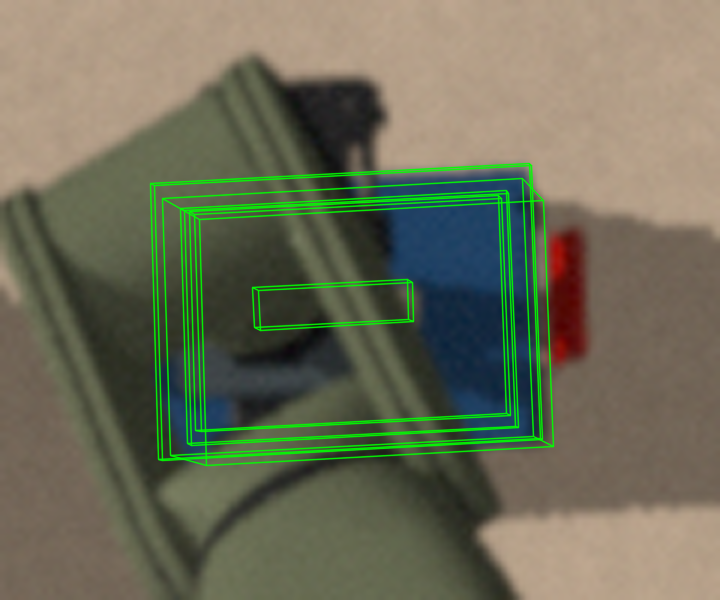

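```bash
python3 -m handwheel '[[0,[0,1,0],[0,0,0]],[0,[0,1,0],[0,0,0]],[0,[0,1,0],[0,0,0]],[0,[0,1,0],[0,0,0]],[0,[0,0,0],[0,0,0]],[0,[0,0,0],[0,0,0]],[0,[0,0,0],[0,0,0]],[0,[0,0,0],[0,0,0]],[0,[0,0,0],[0,0,0]],[0,[0,0,0],[0,0,0]]]' 60 && python3 -c "
from workcell import env;s=env.state();print(s['force'],s['torque'],s['gripper_width'],s['ee_pos'],s['ee_rot'])"
```

```text
time_s: 29.55
ee_pos: [469.9, 305.5, 65.4]
ee_rot: [-89.7, 0.0, -85.9]
force: [-9.5, -7.3, 43.0]
gripper_width: 17.6
[-9.4708875  -7.31214279 43.01961397] [-1.64004035  1.83420887  0.0147392 ] 17.649485471294422 [469.86407526 305.50689556  65.43805124] [-8.96872145e+01  3.14167707e-02 -8.58977437e+01]
```

```bash
python3 -m handwheel '[[0,[0,-2,0],[0,0,0]],[0,[0,-1.5,0],[0,0,0]],[0,[0,-1,0],[0,0,0]],[0,[0,0,0],[0,0,0]],[0.4,[0,0,0],[0,0,0]],[0.4,[0,0,0],[0,0,0]],[0.4,[0,0,0],[0,0,0]],[0.4,[0,0,0],[0,0,0]],[0.4,[0,0,0],[0,0,0]],[0.4,[0,0,0],[0,0,0]]]' 60 && python3 -m handwheel '[[0.4,[0,-15,0],[0,0,0]],[0.4,[0,-25,0],[0,0,0]],[0.4,[0,-30,0],[0,0,0]],[0.4,[0,-30,0],[0,0,0]],[0,[0,-30,0],[0,0,0]],[0,[0,0,0],[0,0,0]],[0,[0,0,0],[0,0,0]],[0,[0,0,0],[0,0,0]],[0,[0,0,0],[0,0,0]],[0,[0,0,0],[0,0,0]]]'
python3 - <<'E'
from tubov import *
st=env.state();print(st['ee_pos'],st['ee_rot'],st['force'])
a=np.radians(94.1);X=np.array([np.cos(a),np.sin(a),0]);M=np.c_[X,np.cross([0,0,1],X),[0,0,1]]
L=lidw(np.array([467.7,305.5,78]),M)
s=env.grab_frame('scene');cv2.imwrite('pics/y_s.png',draw(s,'scene',L,k=7,crop=(385,200,115,85)))
cv2.imwrite('pics/y_sr.png',draw(s,'scene',[],k=7,crop=(385,200,115,85)))
st=env.state();f=env.grab_frame('wrist');cv2.imwrite('pics/y_w.png',draw(f,'wrist',L,st,k=1.2,crop=(0,0,640,480)))
cv2.imwrite('pics/y_wraw.png',f[:,:,::-1])
E
```

```text
time_s: 30.38
ee_pos: [468.1, 305.1, 62.2]
ee_rot: [-90.1, -0.1, -85.9]
force: [-0.1, -0.0, 0.4]
gripper_width: 36.5
time_s: 31.22
ee_pos: [467.5, 304.9, 191.0]
ee_rot: [-90.2, -0.2, -85.9]
force: [-1.0, -0.1, -0.6]
gripper_width: 1.1
[467.54451279 304.90289166 191.01926296] [-90.19434723  -0.16449183 -85.9188467 ] [-1.00960405 -0.09167867 -0.64151432]
```

View pics/y_s.png

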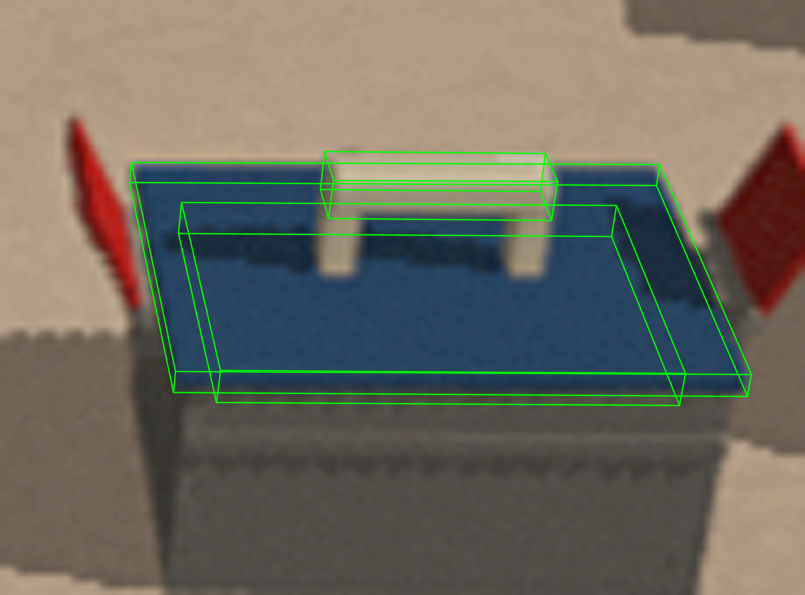

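View pics/y_w.png

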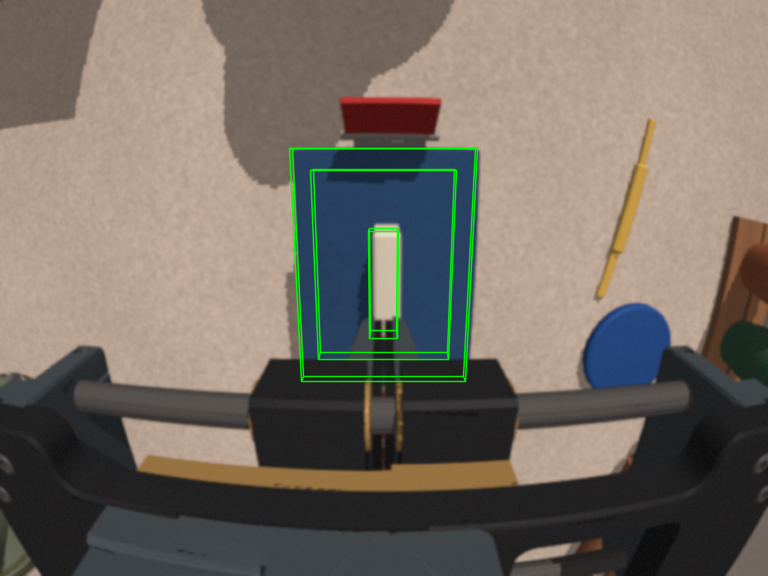

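```bash
python3 -m handwheel '[[0,[-30,0,0],[0,0,0]],[0,[-38,0,0],[0,0,0]],[0,[-38,0,0],[0,0,0]],[0,[-40,0,0],[0,0,0]],[0,[0,30,0],[0,0,0]],[0,[0,35,0],[0,0,0]],[0,[0,30,0],[0,0,0]],[0,[0,15,0],[0,0,0]],[0,[0,0,0],[0,0,0]],[0,[0,0,0],[0,0,0]]]' 40
cat > cl.py <<'E'
from pl import *
from tubov import *
import sys
st=env.state();p,r=cur(st)
a=np.radians(94.1);X=np.array([np.cos(a),np.sin(a),0]);Y=np.cross(Z,X)
d=p-np.array([467.7,305.5,0]);print('tub coords',d@X,d@Y,'rep z',p[2],'force',st['force'],st['ee_rot'],st['qpos'])
s=env.grab_frame('scene');cv2.imwrite(f'pics/{sys.argv[1]}.png',draw(s,'scene',[],k=5,crop=(380,150,150,130)))
E
python3 cl.py z1
```

```text
time_s: 32.15
ee_pos: [457.5, 450.5, 81.4]
ee_rot: [-90.1, -0.2, -85.9]
force: [-0.3, -0.1, 0.9]
gripper_width: 0.3
tub coords 145.39019852797134 -0.19624581557085002 rep z 81.44047347597014 force [-0.3  -0.07  0.86] [-90.14  -0.16 -85.92] [43.56 28.64 88.48 -0.04 63.09 39.5 ]
```

View pics/z1.png

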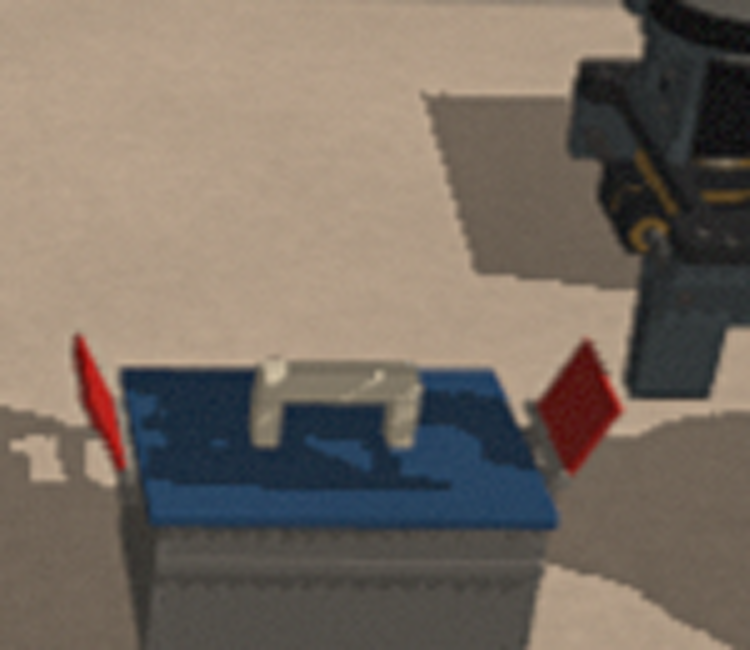

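```bash
python3 -m handwheel '[[0,[10,0,0],[0,0,0]],[0,[10,0,0],[0,0,0]],[0,[10,0,0],[0,0,0]],[0,[10,0,0],[0,0,0]],[0,[10,0,0],[0,0,0]],[0,[10,0,0],[0,0,0]],[0,[10,0,0],[0,0,0]],[0,[0,0,0],[0,0,0]],[0,[0,0,0],[0,0,0]],[0,[0,0,0],[0,0,0]]]' && python3 cl.py z2
```

```text
time_s: 33.03
ee_pos: [462.9, 380.5, 82.5]
ee_rot: [-90.1, -0.1, -85.9]
force: [-0.0, -0.9, 1.0]
gripper_width: 0.5
tub coords 75.12340394472363 -0.5243229754164315 rep z 82.4949739276749 force [-0.02 -0.85  0.96] [-90.05  -0.13 -85.93] [38.37 24.99 94.7  -0.08 60.43 34.34]
```

View pics/z2.png

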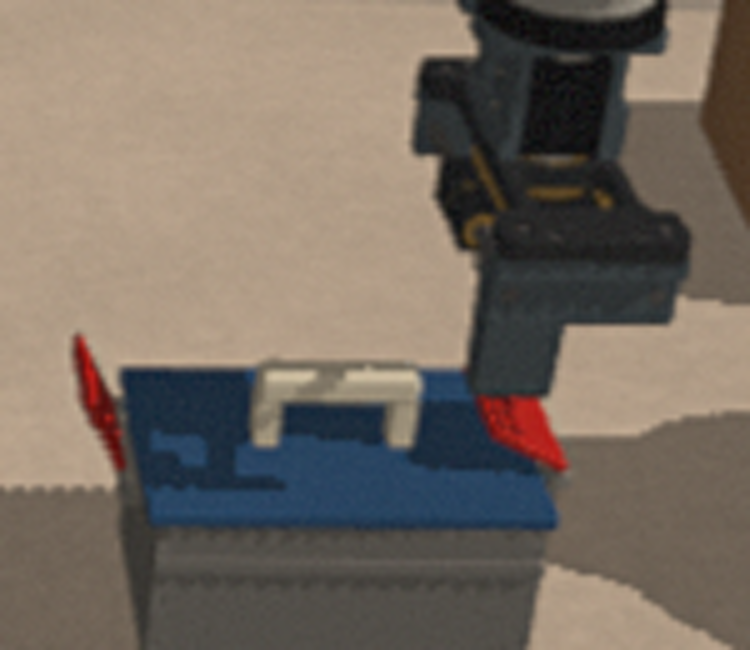

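```bash
python3 -m handwheel '[[0,[2,3,0],[0,0,0]],[0,[1,3,0],[0,0,0]],[0,[0,3,0],[0,0,0]],[0,[0,3,0],[0,0,0]],[0,[0,3,0],[0,0,0]],[0,[0,0,0],[0,0,0]],[0,[0,0,0],[0,0,0]],[0,[0,0,0],[0,0,0]],[0,[0,0,0],[0,0,0]],[0,[0,0,0],[0,0,0]]]' && python3 cl.py z3
```

```text
time_s: 33.92
ee_pos: [463.0, 378.2, 67.6]
ee_rot: [-90.0, -0.1, -85.9]
force: [-0.1, 0.4, -0.5]
gripper_width: 0.2
tub coords 72.82144730455961 -0.5262051620463642 rep z 67.59115609554367 force [-0.08  0.35 -0.54] [-90.03  -0.06 -85.92] [38.16 25.67 95.99 -0.04 58.4  34.1 ]
```

View pics/z3.png

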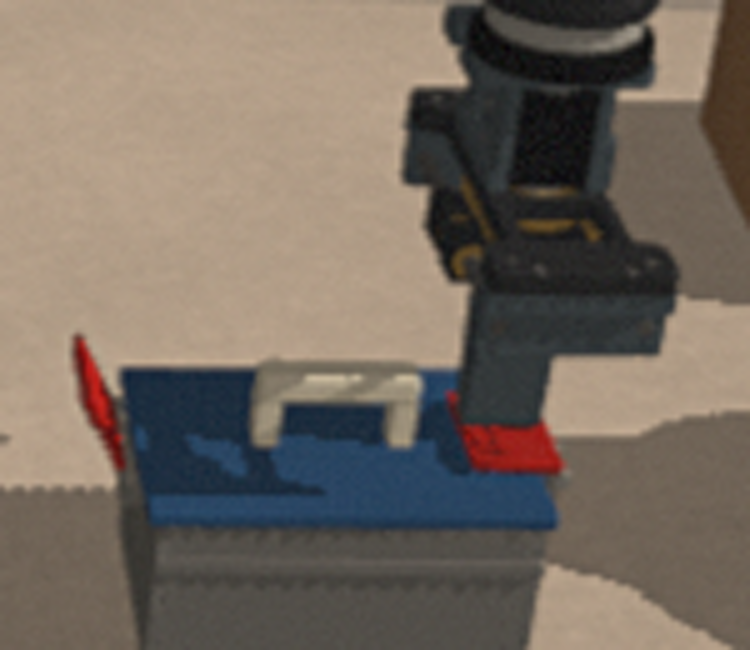

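Nearly flat. Press on until firm.

```bash
python3 -m handwheel '[[0,[0,2,0],[0,0,0]],[0,[0,1,0],[0,0,0]],[0,[0,1,0],[0,0,0]],[0,[0,1,0],[0,0,0]],[0,[0,0,0],[0,0,0]],[0,[0,0,0],[0,0,0]],[0,[0,0,0],[0,0,0]],[0,[0,0,0],[0,0,0]],[0,[0,0,0],[0,0,0]],[0,[0,0,0],[0,0,0]]]' && python3 cl.py z4
```

```text
time_s: 34.8
ee_pos: [463.4, 378.0, 64.1]
ee_rot: [-90.0, -0.1, -85.9]
force: [-2.2, -1.9, 8.2]
gripper_width: 0.4
tub coords 72.58112995582442 -0.8518073131025601 rep z 64.09840766205234 force [-2.25 -1.87  8.18] [-89.97  -0.05 -85.92] [38.14 25.85 96.26 -0.08 57.89 34.1 ]
```

```bash
python3 -m handwheel '[[0,[0,1,0],[0,0,0]],[0,[0,1,0],[0,0,0]],[0,[0,1,0],[0,0,0]],[0,[0,0,0],[0,0,0]],[0,[0,0,0],[0,0,0]],[0,[0,0,0],[0,0,0]],[0,[0,0,0],[0,0,0]],[0,[0,0,0],[0,0,0]],[0,[0,0,0],[0,0,0]],[0,[0,0,0],[0,0,0]]]' && python3 cl.py z5
```

```text
time_s: 35.68
ee_pos: [463.4, 378.0, 63.9]
ee_rot: [-89.9, -0.0, -85.9]
force: [-4.6, -4.6, 21.9]
gripper_width: 0.3
tub coords 72.6388970091406 -0.9277595992174313 rep z 63.874748246944165 force [-4.6  -4.62 21.9 ] [-89.9   -0.01 -85.92] [38.14 25.83 96.34 -0.07 57.75 34.1 ]
```

View pics/z5.png

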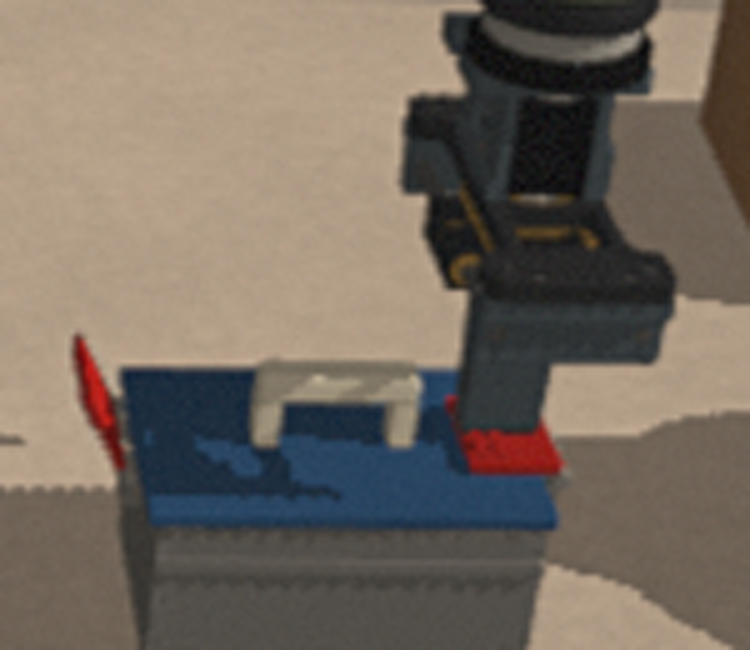

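```bash
python3 -m handwheel '[[0,[0,-25,0],[0,0,0]],[0,[0,-38,0],[0,0,0]],[0,[0,-38,0],[0,0,0]],[0,[0,-15,0],[0,0,0]],[0,[36,0,0],[0,0,0]],[0,[38,0,0],[0,0,0]],[0,[38,0,0],[0,0,0]],[0,[38,0,0],[0,0,0]],[0,[38,0,0],[0,0,0]],[0,[30,0,0],[0,0,0]]]' && python3 -m handwheel '[[0,[0,0,0],[0,0,0]],[0,[0,0,0],[0,0,0]],[0,[0,0,0],[0,0,0]],[0,[0,0,0],[0,0,0]],[0,[0,0,0],[0,0,0]],[0,[0,0,0],[0,0,0]],[0,[0,0,0],[0,0,0]],[0,[0,0,0],[0,0,0]],[0,[0,0,0],[0,0,0]],[0,[0,0,0],[0,0,0]]]' && python3 cl.py z6
```

```text
time_s: 36.57
ee_pos: [478.1, 158.3, 175.8]
ee_rot: [-90.0, -0.1, -86.0]
force: [0.6, -0.2, 0.3]
gripper_width: 0.3
time_s: 37.4
ee_pos: [478.6, 160.9, 175.8]
ee_rot: [-90.0, -0.1, -85.9]
force: [-0.5, 0.9, 0.1]
gripper_width: 0.5
tub coords -145.03822953130475 -0.5231635193426335 rep z 175.81665133375407 force [-0.53  0.92  0.09] [-90.03  -0.08 -85.9 ] [17.33 12.35 99.23 -0.08 68.47 13.26]
```

View pics/z6.png

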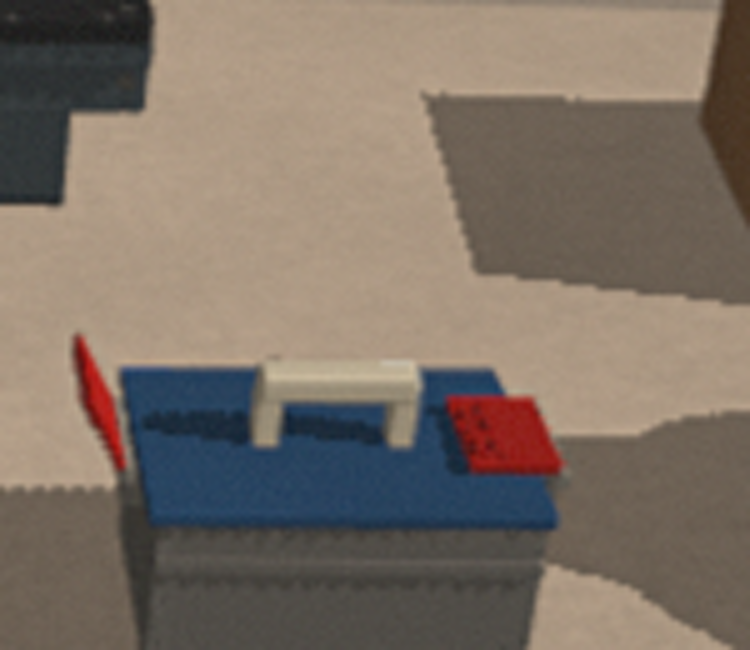

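```bash
python3 -m handwheel '[[0,[0,30,0],[0,0,0]],[0,[0,35,0],[0,0,0]],[0,[0,20,0],[0,0,0]],[0,[0,9,0],[0,0,0]],[0,[0,0,0],[0,0,0]],[0,[0,0,0],[0,0,0]],[0,[0,0,0],[0,0,0]],[0,[-10,0,0],[0,0,0]],[0,[-10,0,0],[0,0,0]],[0,[0,0,0],[0,0,0]]]' && python3 cl.py z7
```

```text
time_s: 38.28
ee_pos: [477.9, 182.5, 82.9]
ee_rot: [-89.9, -0.0, -85.8]
force: [-0.3, 0.1, 0.6]
gripper_width: 0.3
tub coords -123.44261737744617 -1.391502328812252 rep z 82.9143633401038 force [-0.3   0.13  0.56] [-89.89  -0.01 -85.85] [ 19.64  17.72 106.5   -0.05  55.67  15.51]
```

View pics/z7.png

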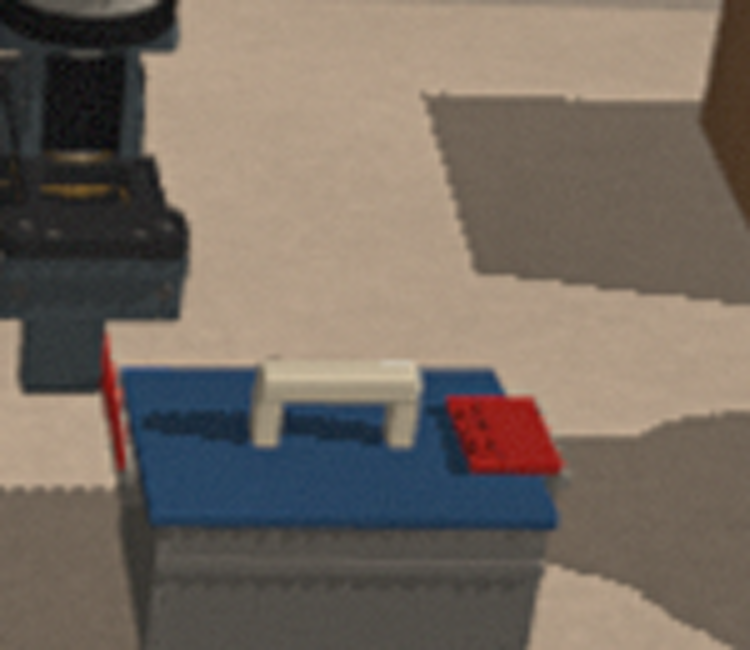

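Flap b is being pushed. Continue inward 50 mm.

```bash
python3 -m handwheel '[[0,[-10,0,0],[0,0,0]],[0,[-10,0,0],[0,0,0]],[0,[-10,0,0],[0,0,0]],[0,[-10,0,0],[0,0,0]],[0,[-10,0,0],[0,0,0]],[0,[0,0,0],[0,0,0]],[0,[0,0,0],[0,0,0]],[0,[0,3,0],[0,0,0]],[0,[0,3,0],[0,0,0]],[0,[0,0,0],[0,0,0]]]' && python3 cl.py z8
```

```text
time_s: 39.17
ee_pos: [473.4, 230.0, 75.2]
ee_rot: [-90.1, -0.1, -85.9]
force: [1.0, 0.5, 0.3]
gripper_width: 0.6
tub coords -75.70497137666712 -0.31533012446144354 rep z 75.21582838623527 force [0.99 0.54 0.28] [-90.06  -0.1  -85.94] [ 24.71  19.5  105.03  -0.09  55.56  20.7 ]
```

View pics/z8.png

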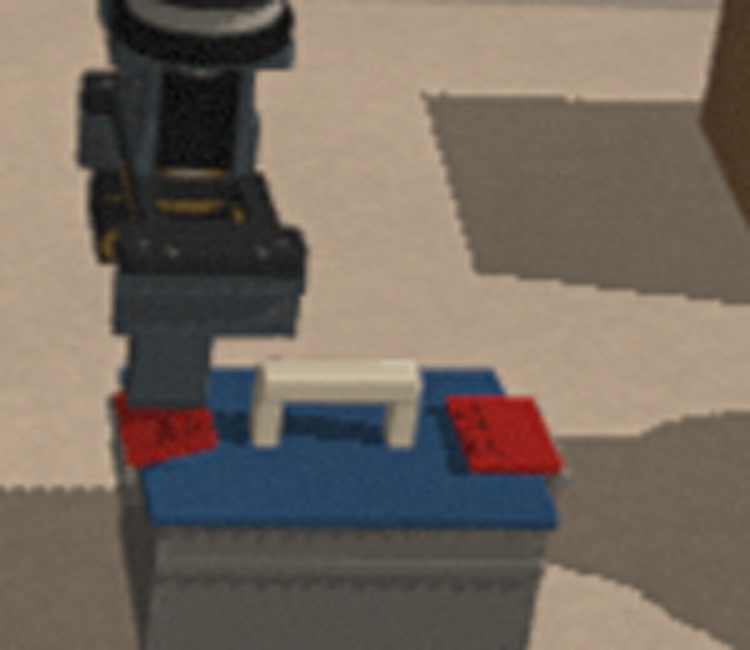

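```bash
python3 -m handwheel '[[0,[-2,3,0],[0,0,0]],[0,[0,3,0],[0,0,0]],[0,[0,3,0],[0,0,0]],[0,[0,2,0],[0,0,0]],[0,[0,1,0],[0,0,0]],[0,[0,1,0],[0,0,0]],[0,[0,0,0],[0,0,0]],[0,[0,0,0],[0,0,0]],[0,[0,0,0],[0,0,0]],[0,[0,0,0],[0,0,0]]]' && python3 -c "
from workcell import env;print(env.state()['force'])" && python3 -m handwheel '[[0,[0,1,0],[0,0,0]],[0,[0,1,0],[0,0,0]],[0,[0,0.5,0],[0,0,0]],[0,[0,0,0],[0,0,0]],[0,[0,0,0],[0,0,0]],[0,[0,0,0],[0,0,0]],[0,[0,0,0],[0,0,0]],[0,[0,0,0],[0,0,0]],[0,[0,0,0],[0,0,0]],[0,[0,0,0],[0,0,0]]]'
```

```text
time_s: 40.05
ee_pos: [473.4, 232.5, 64.0]
ee_rot: [-90.0, -0.1, -85.9]
force: [-2.4, 0.2, 10.6]
gripper_width: 0.6
[-2.3781307   0.19156988 10.60589302]
time_s: 40.88
ee_pos: [473.5, 232.6, 63.8]
ee_rot: [-89.9, -0.0, -85.9]
force: [-7.3, -1.7, 25.1]
gripper_width: 0.5
```

Flap b firm at the same height. Retreat and check.

```bash
python3 -m handwheel '[[0,[0,-25,0],[0,0,0]],[0,[0,-38,0],[0,0,0]],[0,[0,-38,0],[0,0,0]],[0,[0,-30,0],[0,0,0]],[0,[0,0,0],[0,0,0]],[0,[0,0,0],[0,0,0]],[0,[0,0,0],[0,0,0]],[0,[0,0,0],[0,0,0]],[0,[0,0,0],[0,0,0]],[0,[0,0,0],[0,0,0]]]'
python3 - <<'E'
from tubov import *
a=np.radians(94.1);X=np.array([np.cos(a),np.sin(a),0]);M=np.c_[X,np.cross([0,0,1],X),[0,0,1]]
L=lidw(np.array([467.7,305.5,78]),M)
cl=[box((55,-30,89),(95,30,93)),box((-95,-30,89),(-55,30,93))];cl=[(w(TUB,P),E) for P,E in cl]
s=env.grab_frame('scene');cv2.imwrite('pics/zz_s.png',draw(s,'scene',L[:1]+cl,k=7,crop=(385,200,115,85)))
cv2.imwrite('pics/zz_sr.png',draw(s,'scene',[],k=7,crop=(385,200,115,85)))
st=env.state();print(st['ee_pos'],st['force'],st['time_s']);f=env.grab_frame('wrist');cv2.imwrite('pics/zz_w.png',draw(f,'wrist',L[:1]+cl,st,k=1.2,crop=(0,0,640,480)))
cv2.imwrite('pics/zz_full.png',s[:,:,::-1])
E
```

```text
time_s: 41.72
ee_pos: [472.9, 232.2, 189.9]
ee_rot: [-90.2, -0.1, -85.9]
force: [0.0, -0.9, -0.2]
gripper_width: 0.1
[473.0507855  232.32960673 190.1503322 ] [0.88049524 0.09758713 0.50276057] 41.7667
```

View pics/zz_s.png

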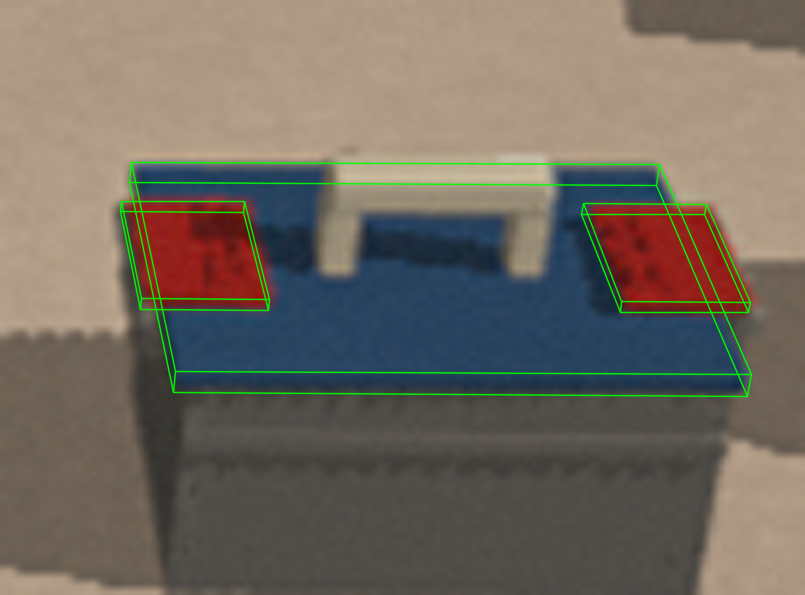

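View pics/zz_sr.png

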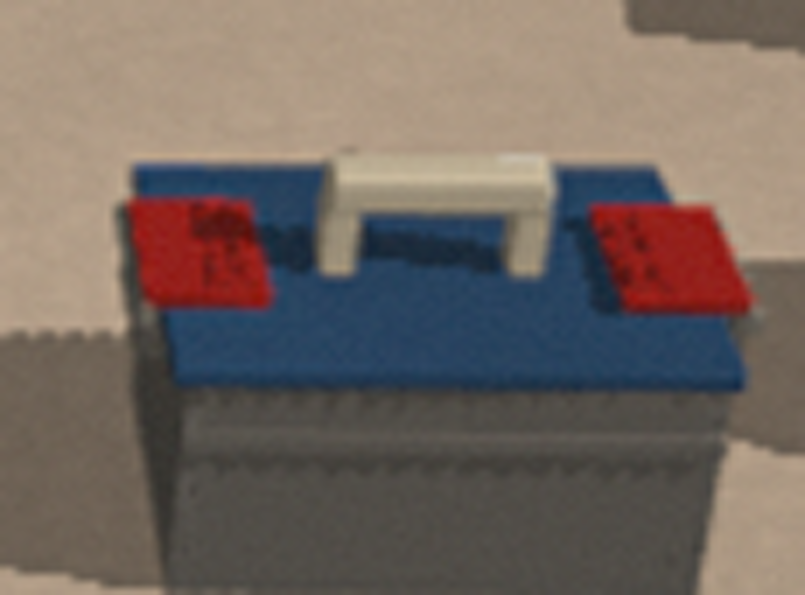

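View pics/zz_w.png

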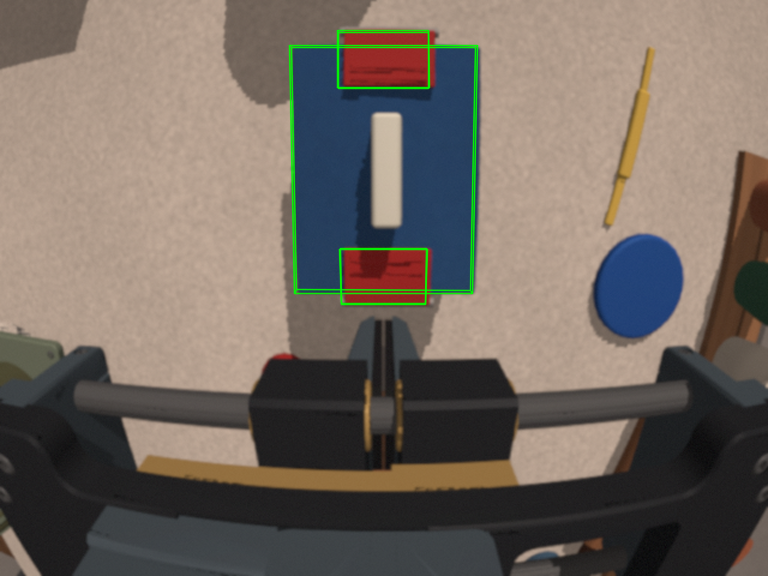

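View pics/zz_full.png

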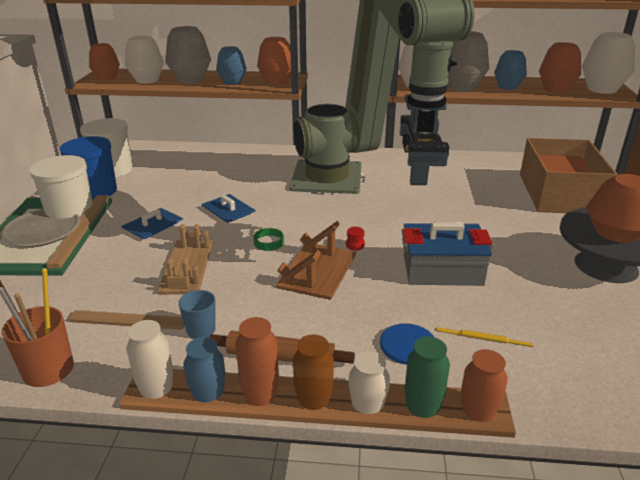

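```bash
python3 -c "
from workcell import env
print(env.job_done(), env.state()['time_s'])"
```

```text
the job is handed in; nothing more can be done
the job is handed in; nothing more can be done
```

I took the 176 mm lid from the rack, laid it on the rest, let go, then carried it by its handle to the tub. There I pressed it home with both clips up, and only then folded both clips flat. I handed the job in at about 42 s; no verdict is reported.

**Last checks**
- **Lid on the tub:** it went down about 8 mm from first contact and then met a hard stop at 43 N. The final scene and wrist pictures match the fully-home model to about 2 mm. The seals themselves are hidden, so I judged them only by that stroke and stop.
- **Clips:** both stopped at the same height under 22 to 25 N and look flat over the lid.
- **Bystanders:** none appears moved in the final scene picture. The gripper is clear above the tub.

**What failed or disagreed**
- **First pinches missed:** two attempts closed on nothing because the real fingertips sit about 28 mm short of the reported TCP. I measured this in the scene and wrist pictures and used that offset for every later move.
- **Tilt on the rest:** the lid lay flatter than nominal, about 0.69 rad instead of 0.785, apparently with its plate over the lips. That was inside the allowed 0.6 to 0.97, and its centre was about 6 mm from the seat. The network missed the lid in the scene picture, so this comes from a colour and outline fit there plus the network's mask in the wrist picture.

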